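Test the warmer's safety breaker, then load the sample jars

TASK

Before today's samples go in, test the safety breaker of the sample warmer: first clear the slide carton off the breaker box and stand it upright in the empty square tray, then press the test button so that the lever drops all the way, and lift the lever back up until it stays. Only then take the lid off the warmer by its knob and lay it flat on the cork mat, stand every sample jar upright on the floor of the warmer, and put the lid back on, square and centred, so that the warmer is covered all round. Let go of everything and leave the other things on the bench where they are.

Things in the scene. Friction and masses are not known exactly. Their poses are not given: they have to be found in the camera images.
- breaker: safety breaker box fixed to the bench: white box, 150 (x) x 200 (y) x 70 mm high; origin under its centre, its front faces its own -x. On its deck stand the black trip lever (back, left of centre) and the round test button (front right)
- button_top (a point): centre of the top face of the round black test button, diameter 32 mm, on a grey collar 44 mm wide and 8 mm high; the face stands 22 mm above the deck (92 mm above the bench) and travels 8 mm straight down; full travel takes about 5.5 N, and it springs back
- test_button (a joint): travel of the test button in m: 0 released, 0.008 fully pressed; the lever trips at about 0.004
- trip_lever (a joint): angle of the trip lever in rad: 0 raised, leaning 0.2 rad past upright to the back (the box's +x) against its stop and staying there by its weight; 1.28 dropped, lying over the deck towards the box's -x at 0.49 rad above level. It tips freely either way about 0.2
- lever_grip (a point): grip point of the trip lever, on its centre line 65 mm from the hinge; there the lever is a black block 14 mm thick and 28 mm wide (along the box's y) reaching from 53 to 87 mm from the hinge; the shank below is 9 mm thick and 22 mm wide
- lever_hinge (a point): middle of the lever's hinge axis (along the box's y), 18 mm above the deck, between two grey cheeks 34 mm apart inside
- carton: cardboard carton of microscope slides, 52 (x) x 62 (y) x 80 mm high, 150 g, origin under its centre; stands on the breaker's deck in front of the lever, where the lever must fall
- square_tray: empty shallow white tray fixed to the bench, 116 x 116 mm outside, walls 4 mm thick and 18 mm high, floor at most 5 mm thick; origin under its centre
- warmer: sample warmer fixed to the bench: white tub, 112 (x) x 264 (y) x 84 mm high, inside 100 x 252 mm, flat floor 6 mm above the bench; up to four jars fit in a row along y, 62 mm apart; origin under its centre
- lid: loose flat steel lid of the warmer, 132 (x) x 284 (y) x 6 mm, 300 g, no lip; at its middle a black T-knob whose bar is 26 (x) x 60 (y) mm and reaches from 22 to 44 mm above the origin; origin in the centre of the lid's underside
- mat: thin brown cork mat fixed to the bench, 144 (x) x 296 (y) x 3 mm, origin under its centre
- sample_tray: flat grey tray fixed to the bench, 140 (x) x 300 (y) mm, top 4 mm above the bench (rim 6 mm, seen only), on which the sample jars stand; origin under its centre
- jar1: closed sample jar, clear with a white cap: weighted steel foot 50 mm across and 10 mm high, body 40 mm across and 42 mm high, cap 44 mm across and 14 mm high (66 mm in all), 120 g; origin under its centre; may be absent
- jar2: closed sample jar, clear with a white cap: weighted steel foot 50 mm across and 10 mm high, body 40 mm across and 42 mm high, cap 44 mm across and 14 mm high (66 mm in all), 120 g; origin under its centre; may be absent
- jar3: closed sample jar, clear with a white cap: weighted steel foot 50 mm across and 10 mm high, body 40 mm across and 42 mm high, cap 44 mm across and 14 mm high (66 mm in all), 120 g; origin under its centre; may be absent
- jar4: closed sample jar, clear with a white cap: weighted steel foot 50 mm across and 10 mm high, body 40 mm across and 42 mm high, cap 44 mm across and 14 mm high (66 mm in all), 120 g; origin under its centre; may be absent
- cup: white cup, 54 mm across, 62 mm high, a bystander to leave alone; origin under its centre
- stain_bottle: amber bottle, 52 mm across, 110 mm high, a bystander to leave alone; origin under its centre
- wash_bottle: white wash bottle, 60 mm across, 140 mm high, a bystander to leave alone; origin under its centre
- counter: black hand tally counter, 90 x 60 x 30 mm, a bystander to leave alone; origin under its centre

How it is judged:
By the outcome, as a careful person would: the job done as asked, in the order asked, and still so for the second after the job is handed in, with the robot touching nothing.
Of jar1, jar2, jar3, jar4 only 2 to 4 are there at a start; the rules pass over those that are not, and their reading is None.
At some moment in a run one of jar1, jar2, jar3, jar4, lid may be knocked a few centimetres aside while the robot is not near it.
It also fails if it takes over 210 s, if anything falls off the work surface, if the arm or the gripper's body presses on something with over 40 N, if the wrist force passes 120 N, or if a joint passes its speed limit or range.

ROBOT

A 7-joint arm with a two-finger parallel gripper is mounted at the origin on the work surface. World frame = base frame: x ahead of the robot, y to its left, z up, the work surface at z = 0. Lengths are in m, angles in rad, forces in N, time in s.
With the tool pointing down it reaches from about 0.4 to 0.9 m from the base axis. Payload 5.5 kg.
Tool frame: the origin (TCP) lies at the centre of the arm's flange, where the gripper is bolted on; the fingertips stand 173 mm ahead of it and the grasp point (between the pads) lies 155 mm ahead of it; z points along the fingers, y is the line along which they close (so a half turn about z gives the same grasp; the last joint's range is limited). The gripper opens to 85 mm and grips with 20 to 120 N. Pads are 22 mm wide; open, the fingers measure 114 mm over their backs; the gripper's body (76 mm by 85 mm) begins 54 mm behind the grasp point. The pads swing forward as they close: fully open they stand 13 mm farther back than shut.
Start: joints at [-0.894, 0.501, -0.427, 1.55, 0.221, 1.138, -0.21], TCP at [0.261, 0.595, 0.405] pointing down, gripper open.
Joint ranges: [-2.88, 2.88], [-0.31, 2.03], [-1.54, 1.56], [0.2, 2.42], [-1.41, 4.55], [0.19, 2.02], [-2.57, 2.57]. Speed limits (rad/s): [2.57, 2.57, 3.14, 3.14, 3.14, 3.14, 3.14].

INTERFACE

Orientations are given as a unit quaternion [x, y, z, w].
In Python, from bench import manip gives the robot as it stands. The module is installed in compiled form; this text tells all that it offers.
- The arm moves only by the shell command python3 -m crank 'ROWS' [FORCE]. ROWS is JSON, a list of rows, each an object with "linear": the shift along the world's x, y, z in m, a list of three; "dr": the turn, a rotation vector about the world's x, y, z in degrees, a list of three; "grip": the opening, from 0 (shut) to 1 (fully open). In form: [{"linear": [dx, dy, dz], "dr": [wx, wy, wz], "grip": grip}, ...]. A call has exactly 5 rows; each row is the pose to reach, as a shift and turn from the pose commanded when the call began; what a row does not reach only later rows make up. A row lasts 1/8 s, in which the tool goes at most 62.5 mm and 10.7 degrees, less where a joint would pass 70% of its speed; a pose out of reach is approached as far as the arm can. A call with a gripper value outside its range is refused whole. The fingers move at their own pace and stop on an object; FORCE is the grip in N (left out, the last holds). Time passes only in rows, so rows that repeat a pose let the fingers close, or fill a call up. It gives the time, the measured TCP pose, the force, the opening and the grip force at its end, in the units of the state.
- manip.get_state(): the state, without advancing time (a new reading comes with each control period).
- manip.camera(name): name is "scene" or "top"; returns a dict with "img" (400x640x3 uint8, blue, green, red), "K" (3x3 intrinsics, pixels), "T" (4x4, takes a point from camera to world coordinates). Camera axes: x right, y down, z forward; pixel columns grow to the right and rows downward; lengths in m; the calibration is good to about 2 mm. A picture is of the moment at which its call begins. There is no depth.
- manip.sign_off(): hands the job in; it is judged then, once.
The state is a dict: "clock": time; "qpos": joint angles; "joint_velocities": joint speeds; "joint_torque": joint torques, N m; "tcp_pos": TCP position; "tool_rot": TCP orientation; "ft_force": force on the tool from outside, world axes, zero at the start; "ft_torque": the same for the moment, N m; "opening": opening from 0.0 (shut) to 1.0 (fully open); "finger_force": force on a finger pad.
Only numpy, scipy, OpenCV 4.12 (cv2) and the standard library are available. Lean on these libraries where they do the work, as an engineer would, in place of code of your own. Each camera call takes 0.05 s, during which the arm holds its last target. There are 200 camera calls.

## Working session

There is one attempt and no reset: what is moved stays moved. The work goes in short steps, Python scripts to look and compute and a shell command to move; the robot and the scene stay as the last step left them, time stands still between calls to the robot, and variables do not carry over. Pictures are saved under pics/ and viewed, at most 14 in all, crops included, and the job is handed in when it is done.

```bash
mkdir -p pics
cat > h.py <<'E'
from bench import manip
import numpy as np, cv2
from scipy.spatial.transform import Rotation as R
def shot(n,f):
    c=manip.camera(n); cv2.imwrite('pics/'+f,c['img']); np.savez('pics/'+f+'.npz',K=c['K'],T=c['T']); return c
def back(f,u,v,z):
    d=np.load('pics/'+f+'.npz'); r=d['T'][:3,:3]@np.linalg.inv(d['K'])@[u,v,1]; o=d['T'][:3,3]
    return o+r*(z-o[2])/r[2]
def st():
    s=manip.get_state(); print(round(s['clock'],2),np.round(s['tcp_pos'],4),np.round(R.from_quat(s['tool_rot']).as_matrix()[:,1:].T,3).tolist(),np.round(s['ft_force'],1),s['opening'],s['finger_force'],np.round(s['qpos'],2))
E
python3 - <<'E'
from h import *
for n in('scene','top'):
    c=shot(n,n+'0.png'); print(np.round(c['K'],1).tolist(),np.round(c['T'],3).tolist())
st()
E
```

```text
[[395.5, 0.0, 320.7], [0.0, 395.5, 193.9], [0.0, 0.0, 1.0]] [[0.334, 0.821, -0.463, 1.144], [0.943, -0.293, 0.159, -0.173], [-0.005, -0.49, -0.872, 1.129], [0.0, 0.0, 0.0, 1.0]]
[[403.6, 0.0, 321.2], [0.0, 403.6, 195.9], [0.0, 0.0, 1.0]] [[0.02, -0.989, 0.145, 0.405], [-1.0, -0.019, 0.006, 0.005], [-0.004, -0.145, -0.989, 1.279], [0.0, 0.0, 0.0, 1.0]]
0.1 [0.2613 0.5948 0.4038] [[0.402, 0.916, -0.002], [-0.001, -0.002, -1.0]] [ 0.3 -0.3  0.5] 1.0027323647002935 0.0 [-0.89  0.5  -0.43  1.55  0.22  1.14 -0.21]
```

View pics/top0.png

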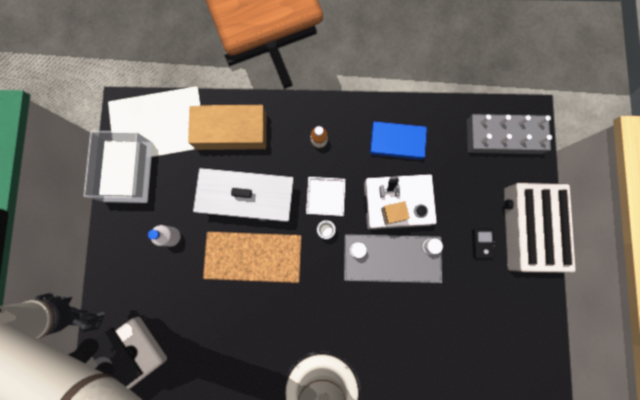

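View pics/scene0.png

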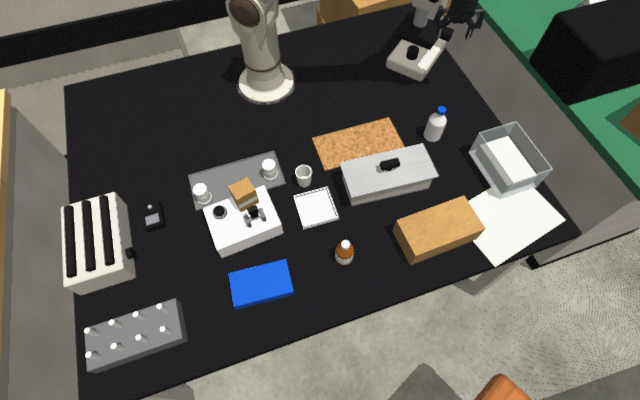

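The top view shows two jars at about (359,250) and (433,246), the breaker at (400,202) with the carton at (397,212), the square tray at (326,196), the warmer and lid at (243,195), the mat at (252,257) and the cup at (326,230). I'll zoom in.

Run:
```python
from h import *
i=cv2.imread('pics/top0.png'); cv2.imwrite('pics/a1.png',cv2.resize(i[165:290,300:450],None,fx=5,fy=4.8,interpolation=cv2.INTER_CUBIC)[:600])
j=cv2.imread('pics/scene0.png'); cv2.imwrite('pics/a2.png',cv2.resize(j[110:260,180:340],None,fx=4,fy=4,interpolation=cv2.INTER_CUBIC))
cv2.imwrite('pics/a3.png',cv2.resize(i[160:290,190:310],None,fx=4.5,fy=4.5,interpolation=cv2.INTER_CUBIC))
```

```text
(no output)
```

View pics/a1.png

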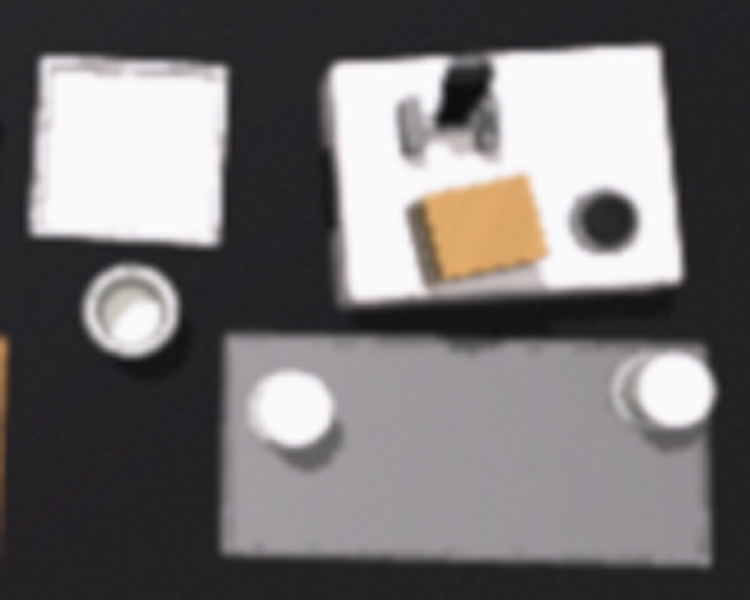

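View pics/a2.png

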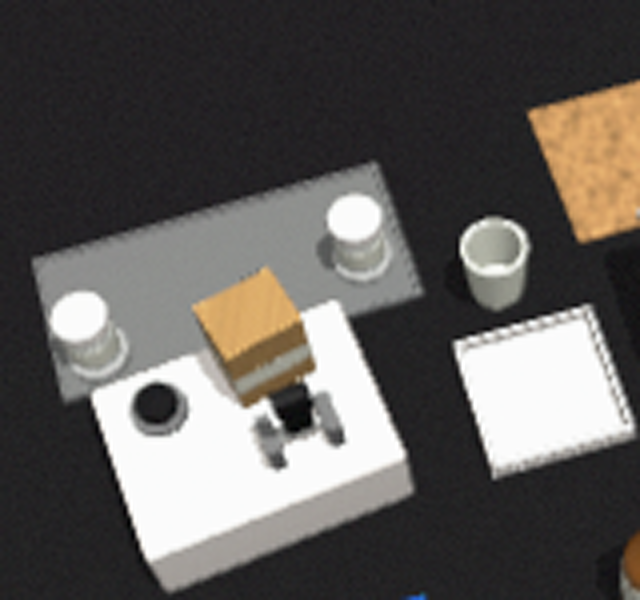

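View pics/a3.png

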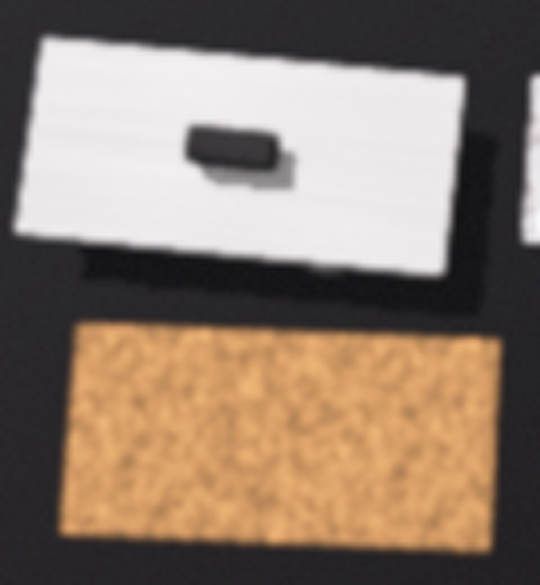

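The crops show the corners clearly. Now to work out the poses.

```bash
cat > m.py <<'E'
from h import *
A=lambda x,y:(300+x/5,165+y/4.8)
B=lambda x,y:(190+x/4.5,160+y/4.5)
def rect(name,f,pts,z,g):
    P=np.array([back(f,*g(*p),z) for p in pts])[:,:2]
    (c,s,a)=cv2.minAreaRect((P*1000).astype(np.float32)); ey=(P[0]+P[3]-P[1]-P[2]); yaw=np.degrees(np.arctan2(-ey[0],ey[1]))
    print(name,np.round(P.mean(0),4),'size',np.round(s,0),'yaw',round(yaw,2), 'edges',np.round(np.linalg.norm(P-np.roll(P,-1,0),axis=1)*1000))
E
python3 - <<'E'
from m import *
f='top0.png'
rect('breaker',f,[(333,62),(662,45),(683,283),(350,303)],.07,A)
rect('carton',f,[(420,197),(528,176),(548,252),(443,282)],.15,A)
rect('tray',f,[(40,57),(229,67),(219,244),(30,236)],.018,A)
rect('stray',f,[(224,333),(707,343),(711,566),(222,555)],.004,A)
rect('lid',f,[(42,37),(465,75),(446,275),(15,235)],.09,B)
rect('mat',f,[(75,322),(502,338),(491,551),(60,535)],.003,B)
for n,p,z,g in(('button',(606,219),.092,A),('jarL',(291,409),.07,A),('jarR',(676,390),.07,A),('knob',(233,142),.128,B),('cup',(131,311),.062,A)): print(n,np.round(back(f,*g(*p),z),4))
print('hingeish',back(f,*A(448,130),.088),'levtop',back(f,*A(468,75),.165))
# scene cross-check
C=lambda x,y:(180+x/4,110+y/4)
f='scene0.png'
rect('carton s',f,[(303,319),(229,362),(195,305),(267,268)],.15,C)
for n,p,z in(('button',(158,407),.092),('jarL',(355,217),.07),('jarR',(81,317),.07)): print(n,np.round(back(f,*C(*p),z),4))
rect('tray s',f,[(634,440),(495,477),(455,342),(590,307)],.018,C)
E
```

```text
breaker [ 0.5713 -0.2301] size [153. 202.] yaw 4.45 edges [201. 151. 200. 153.]
carton [ 0.5279 -0.2018] size [51. 62.] yaw 15.08 edges [62. 46. 62. 51.]
tray [ 0.5884 -0.0021] size [120. 119.] yaw -1.78 edges [120. 118. 119. 119.]
stray [ 0.3987 -0.2156] size [304. 143.] yaw -0.15 edges [304. 143. 302. 143.]
lid [0.5791 0.2435] size [286. 134.] yaw -4.16 edges [285. 134. 286. 134.]
mat [0.395  0.2236] size [300. 147.] yaw -0.98 edges [300. 146. 298. 147.]
button [ 0.5403 -0.284   0.092 ]
jarL [ 0.421  -0.1006  0.07  ]
jarR [ 0.4371 -0.3292  0.07  ]
knob [0.5817 0.2418 0.128 ]
cup [ 0.4802 -0.0046  0.062 ]
hingeish [ 0.5946441  -0.19164963  0.088     ] levtop [ 0.61512556 -0.19032321  0.165     ]
carton s [ 0.5313 -0.2004] size [55. 60.] yaw 14.33 edges [60. 55. 58. 52.]
button [ 0.5503 -0.284   0.092 ]
jarL [ 0.423  -0.1005  0.07  ]
jarR [ 0.4409 -0.3258  0.07  ]
tray s [ 0.5956 -0.0013] size [113. 124.] yaw -3.15 edges [112. 124. 113. 124.]
```

```bash
python3 -m crank '[{"linear":[0.05,-0.06,0],"dr":[0,0,10],"grip":1},{"linear":[0.1,-0.12,0],"dr":[0,0,20],"grip":1},{"linear":[0.13,-0.18,0],"dr":[0,0,30],"grip":1},{"linear":[0.15,-0.235,0],"dr":[0,0,38.7],"grip":1},{"linear":[0.17,-0.29,0],"dr":[0,0,38.7],"grip":1}]' 40
python3 -m crank '[{"linear":[0.02,-0.06,0],"dr":[0,0,0],"grip":1},{"linear":[0.04,-0.12,0],"dr":[0,0,0],"grip":1},{"linear":[0.06,-0.18,0],"dr":[0,0,0],"grip":1},{"linear":[0.08,-0.24,0],"dr":[0,0,0],"grip":1},{"linear":[0.09,-0.3,0],"dr":[0,0,0],"grip":1}]'
python3 -m crank '[{"linear":[0.002,-0.06,0],"dr":[0,0,0],"grip":1},{"linear":[0.005,-0.12,0],"dr":[0,0,0],"grip":1},{"linear":[0.007,-0.18,0],"dr":[0,0,0],"grip":1},{"linear":[0.008,-0.205,0],"dr":[0,0,0],"grip":1},{"linear":[0.008,-0.205,0],"dr":[0,0,0],"grip":1}]'
python3 -c "
from h import *
st()"
```

```text
clock: 0.72
tcp_pos: [0.4224, 0.3279, 0.4043]
tool_rot: [-0.131, 0.991, -0.0, -0.0]
ft_force: [0.5, 0.1, 0.7]
opening: 1.001
finger_force: 0.0
clock: 1.35
tcp_pos: [0.5118, 0.0293, 0.4046]
tool_rot: [-0.13, 0.991, 0.0, 0.0]
ft_force: [0.3, 0.1, 0.0]
opening: 1.003
finger_force: 0.0
clock: 1.98
tcp_pos: [0.5187, -0.1762, 0.4041]
tool_rot: [-0.128, 0.992, -0.0, -0.001]
ft_force: [-0.0, 0.7, 0.9]
opening: 1.002
finger_force: 0.0
1.98 [ 0.5187 -0.1762  0.4041] [[-0.254, 0.967, -0.0], [-0.001, -0.0, -1.0]] [-0.   0.7  0.9] 1.0015080708102153 0.0 [ 0.46  0.3  -0.22  1.82  0.08  1.04  2.04]
```

```bash
python3 -m crank '[{"linear":[0.011,-0.024,0],"dr":[0,0,0],"grip":1},{"linear":[0.011,-0.024,-0.03],"dr":[0,0,0],"grip":1},{"linear":[0.011,-0.024,-0.06],"dr":[0,0,0],"grip":1},{"linear":[0.011,-0.024,-0.09],"dr":[0,0,0],"grip":1},{"linear":[0.011,-0.024,-0.122],"dr":[0,0,0],"grip":1}]'
python3 -m crank '[{"linear":[0,0,0],"dr":[0,0,0],"grip":1},{"linear":[0,0,0],"dr":[0,0,0],"grip":0.6},{"linear":[0,0,0],"dr":[0,0,0],"grip":0.6},{"linear":[0,0,0],"dr":[0,0,0],"grip":0.6},{"linear":[0,0,0],"dr":[0,0,0],"grip":0.6}]' 30
python3 -c "
from h import *
st()
shot('scene','s1.png')
i=cv2.imread('pics/s1.png');cv2.imwrite('pics/b1.png',cv2.resize(i[90:260,180:340],None,fx=3.5,fy=3.5,interpolation=2))"
```

```text
clock: 2.6
tcp_pos: [0.5307, -0.1952, 0.2819]
tool_rot: [-0.132, 0.991, 0.001, 0.0]
ft_force: [0.3, -0.4, 0.8]
opening: 0.999
finger_force: 0.0
clock: 3.22
tcp_pos: [0.5313, -0.1976, 0.2845]
tool_rot: [-0.13, 0.991, -0.001, 0.002]
ft_force: [1.6, -0.0, 6.5]
opening: 0.72
finger_force: 34.3
3.23 [ 0.5313 -0.1976  0.2845] [[-0.259, 0.966, -0.002], [0.003, -0.001, -1.0]] [ 1.6 -0.   6.5] 0.7196739706879726 34.28855538368225 [ 0.46  0.48 -0.2   1.87  0.12  0.81  2.04]
```

View pics/b1.png

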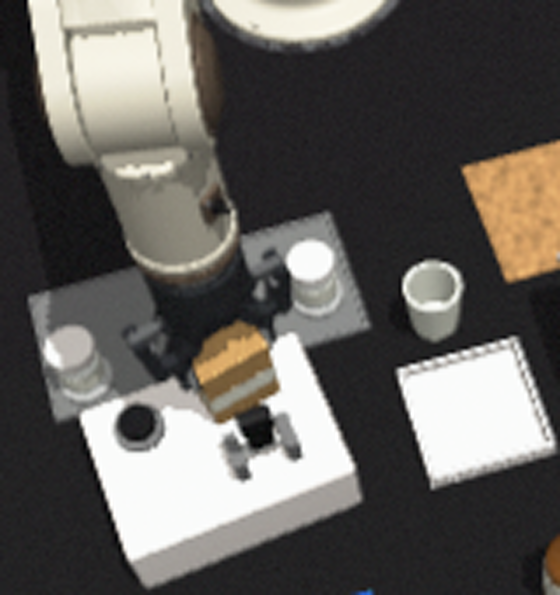

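The carton is gripped: opening 0.72, about 61 mm. The lever is up and the tray is clear. Moving the carton to the tray.

```bash
python3 -m crank '[{"linear":[0,0,0.04],"dr":[0,0,0],"grip":0.6},{"linear":[0,0,0.08],"dr":[0,0,0],"grip":0.6},{"linear":[0,0,0.12],"dr":[0,0,0],"grip":0.6},{"linear":[0.015,0.05,0.12],"dr":[0,0,-5],"grip":0.6},{"linear":[0.03,0.1,0.12],"dr":[0,0,-10],"grip":0.6}]'
python3 -m crank '[{"linear":[0.016,0.05,0],"dr":[0,0,-7],"grip":0.6},{"linear":[0.032,0.098,0],"dr":[0,0,-7],"grip":0.6},{"linear":[0.032,0.098,-0.04],"dr":[0,0,-7],"grip":0.6},{"linear":[0.032,0.098,-0.08],"dr":[0,0,-7],"grip":0.6},{"linear":[0.032,0.098,-0.12],"dr":[0,0,-7],"grip":0.6}]'
python3 -m crank '[{"linear":[0,0,-0.03],"dr":[0,0,0],"grip":0.6},{"linear":[0,0,-0.045],"dr":[0,0,0],"grip":0.6},{"linear":[0,0,-0.05],"dr":[0,0,0],"grip":0.6},{"linear":[0,0,-0.055],"dr":[0,0,0],"grip":0.6},{"linear":[0,0,-0.055],"dr":[0,0,0],"grip":0.6}]'
python3 -c "
from h import *
st()"
```

```text
clock: 3.9
tcp_pos: [0.5603, -0.0974, 0.4037]
tool_rot: [-0.041, 0.999, -0.0, 0.001]
ft_force: [0.6, 1.1, -2.0]
opening: 0.723
finger_force: 34.1
clock: 4.53
tcp_pos: [0.592, 0.0005, 0.2816]
tool_rot: [0.017, 1.0, -0.0, -0.0]
ft_force: [0.2, -0.4, -1.7]
opening: 0.718
finger_force: 34.1
clock: 5.15
tcp_pos: [0.5927, 0.0004, 0.2284]
tool_rot: [0.018, 1.0, -0.0, 0.001]
ft_force: [-0.7, 0.2, -1.9]
opening: 0.727
finger_force: 34.0
5.15 [5.927e-01 4.000e-04 2.284e-01] [[0.035, 0.999, 0.0], [0.001, -0.0, -1.0]] [-0.7  0.2 -1.9] 0.7269818063277377 33.967958092689514 [ 0.12  0.6  -0.21  1.82  0.18  0.74  1.35]
```

```bash
python3 -m crank '[{"linear":[0,0,-0.002],"dr":[0,0,0],"grip":0.6},{"linear":[0,0,-0.004],"dr":[0,0,0],"grip":0.6},{"linear":[0,0,-0.006],"dr":[0,0,0],"grip":0.6},{"linear":[0,0,-0.008],"dr":[0,0,0],"grip":0.6},{"linear":[0,0,-0.008],"dr":[0,0,0],"grip":0.6}]'
python3 -m crank '[{"linear":[0,0,-0.001],"dr":[0,0,0],"grip":0.6},{"linear":[0,0,-0.002],"dr":[0,0,0],"grip":0.6},{"linear":[0,0,-0.002],"dr":[0,0,0],"grip":0.6},{"linear":[0,0,-0.002],"dr":[0,0,0],"grip":0.6},{"linear":[0,0,-0.002],"dr":[0,0,0],"grip":0.6}]'
```

```text
clock: 5.78
tcp_pos: [0.5922, 0.0004, 0.2194]
tool_rot: [0.018, 1.0, 0.0, -0.0]
ft_force: [0.2, -0.0, -1.0]
opening: 0.72
finger_force: 34.0
clock: 6.4
tcp_pos: [0.5924, 0.0005, 0.2186]
tool_rot: [0.018, 1.0, -0.0, 0.0]
ft_force: [-2.5, -0.6, 5.8]
opening: 0.726
finger_force: 34.7
```

```bash
python3 -m crank '[{"linear":[0,0,0],"dr":[0,0,0],"grip":0.85},{"linear":[0,0,0],"dr":[0,0,0],"grip":1},{"linear":[0,0,0],"dr":[0,0,0],"grip":1},{"linear":[0,0,0.03],"dr":[0,0,0],"grip":1},{"linear":[0,0,0.07],"dr":[0,0,0],"grip":1}]'
python3 -m crank '[{"linear":[0,0,0.05],"dr":[0,0,0],"grip":0.5},{"linear":[0,0,0.1],"dr":[0,0,0],"grip":0},{"linear":[-0.01,-0.06,0.1],"dr":[0,0,0],"grip":0},{"linear":[-0.02,-0.12,0.1],"dr":[0,0,0],"grip":0},{"linear":[-0.03,-0.18,0.1],"dr":[0,0,0],"grip":0}]'
python3 -c "
from h import *
st()
shot('scene','s2.png');shot('top','t2.png')
i=cv2.imread('pics/s2.png');j=cv2.imread('pics/t2.png');cv2.imwrite('pics/b2.png',np.hstack([cv2.resize(i[100:260,185:345],None,fx=2.5,fy=2.5,interpolation=2),cv2.resize(j[140:300,290:450],None,fx=2.5,fy=2.5,interpolation=2)]))"
```

```text
clock: 7.02
tcp_pos: [0.5917, 0.0003, 0.2872]
tool_rot: [0.017, 1.0, 0.0, -0.002]
ft_force: [0.8, -0.8, -1.1]
opening: 0.995
finger_force: 0.0
clock: 7.65
tcp_pos: [0.5619, -0.1812, 0.3881]
tool_rot: [0.017, 1.0, -0.0, 0.0]
ft_force: [0.8, -0.6, 0.1]
opening: -0.001
finger_force: 0.0
7.65 [ 0.5619 -0.1812  0.3881] [[0.034, 0.999, -0.0], [0.001, -0.0, -1.0]] [ 0.8 -0.6  0.1] -0.0012608898739353068 0.0 [ 0.41  0.38 -0.18  1.73  0.08  1.03  1.74]
```

View pics/b2.png

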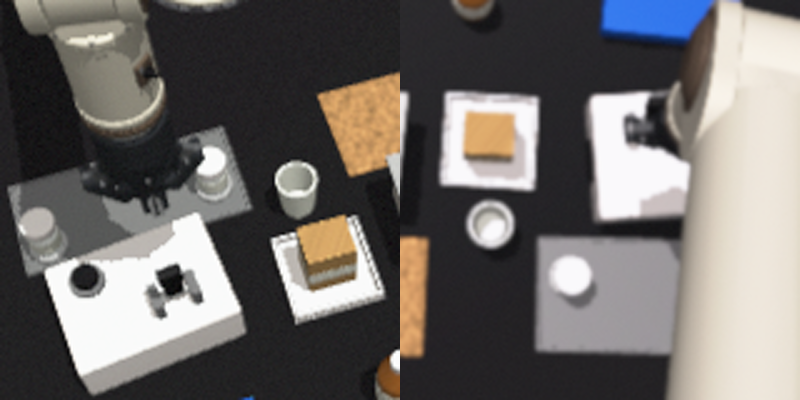

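The carton stands upright in the tray. Next I press the button.

```bash
python3 -m crank '[{"linear":[-0.009,-0.05,0],"dr":[0,0,0],"grip":0},{"linear":[-0.017,-0.102,0],"dr":[0,0,0],"grip":0},{"linear":[-0.017,-0.102,-0.05],"dr":[0,0,0],"grip":0},{"linear":[-0.017,-0.102,-0.1],"dr":[0,0,0],"grip":0},{"linear":[-0.017,-0.102,-0.115],"dr":[0,0,0],"grip":0}]'
python3 -m crank '[{"linear":[0,0,-0.005],"dr":[0,0,0],"grip":0},{"linear":[0,0,-0.009],"dr":[0,0,0],"grip":0},{"linear":[0,0,-0.013],"dr":[0,0,0],"grip":0},{"linear":[0,0,-0.016],"dr":[0,0,0],"grip":0},{"linear":[0,0,-0.016],"dr":[0,0,0],"grip":0}]'
```

```text
clock: 8.38
tcp_pos: [0.5438, -0.2808, 0.2693]
tool_rot: [0.018, 1.0, 0.001, -0.003]
ft_force: [0.1, -0.1, 0.9]
opening: -0.005
finger_force: 0.0
clock: 9.0
tcp_pos: [0.5463, -0.2818, 0.2579]
tool_rot: [0.017, 1.0, -0.001, 0.002]
ft_force: [1.9, 0.2, 4.4]
opening: -0.002
finger_force: 2.6
```

```bash
python3 -m crank '[{"linear":[0,0,-0.001],"dr":[0,0,0],"grip":0},{"linear":[0,0,-0.002],"dr":[0,0,0],"grip":0},{"linear":[0,0,-0.002],"dr":[0,0,0],"grip":0},{"linear":[0,0,-0.002],"dr":[0,0,0],"grip":0},{"linear":[0,0,-0.002],"dr":[0,0,0],"grip":0}]'
python3 -m crank '[{"linear":[0,0,0.03],"dr":[0,0,0],"grip":0},{"linear":[0,0,0.08],"dr":[0,0,0],"grip":0},{"linear":[0,0,0.14],"dr":[0,0,0],"grip":0},{"linear":[-0.06,0,0.14],"dr":[0,0,0],"grip":0},{"linear":[-0.06,0,0.14],"dr":[0,0,0],"grip":0}]'
python3 -c "
from h import *
st()
shot('scene','s3.png')
i=cv2.imread('pics/s3.png');cv2.imwrite('pics/b3.png',cv2.resize(i[140:250,190:300],None,fx=5,fy=5,interpolation=2))"
```

```text
clock: 9.62
tcp_pos: [0.5464, -0.2818, 0.2574]
tool_rot: [0.017, 1.0, -0.001, 0.002]
ft_force: [-2.5, 1.6, 15.8]
opening: -0.006
finger_force: 7.6
clock: 10.25
tcp_pos: [0.4803, -0.2823, 0.3939]
tool_rot: [0.02, 1.0, 0.0, -0.003]
ft_force: [0.5, 0.5, -0.5]
opening: -0.003
finger_force: 0.0
10.25 [ 0.4803 -0.2823  0.3939] [[0.039, 0.999, 0.0], [-0.006, 0.0, -1.0]] [ 0.5  0.5 -0.5] -0.0030369359856852606 0.0 [ 0.6   0.32 -0.14  1.8   0.06  1.03  1.97]
```

View pics/b3.png

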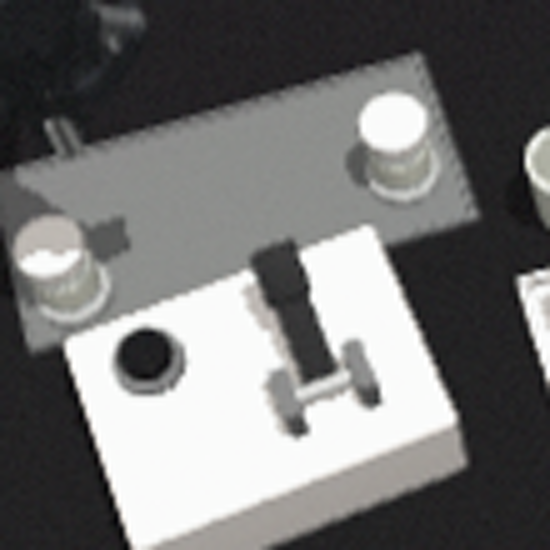

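The lever has dropped fully. The hinge pin is near crop (330,388), the block's tip edge near (275,250), and its end top corners near (252,258) and (297,240). Now to work out the grip point.

Run:
```python
from h import *
C=lambda x,y:(190+x/5-.4,140+y/5-.4)
f='s3.png'
print('pin',back(f,*C(330,388),.088)); 
a=back(f,*C(252,257),.135);b=back(f,*C(297,240),.135);print('tip top edge',a,b,(a+b)/2,np.linalg.norm(a-b))
print('button',back(f,*C(149,352),.092))
c=manip.camera('top');cv2.imwrite('pics/t3.png',c['img']);np.savez('pics/t3.png.npz',K=c['K'],T=c['T'])
i=c['img'];cv2.imwrite('pics/b4.png',cv2.resize(i[160:250,350:450],None,fx=6,fy=6,interpolation=2))
```

```text
pin [ 0.60114274 -0.18867453  0.088     ]
tip top edge [ 0.52871383 -0.20886368  0.135     ] [ 0.52641532 -0.18142498  0.135     ] [ 0.52756458 -0.19514433  0.135     ] 0.027534804281009854
button [ 0.54453463 -0.28302315  0.092     ]
```

View pics/b4.png

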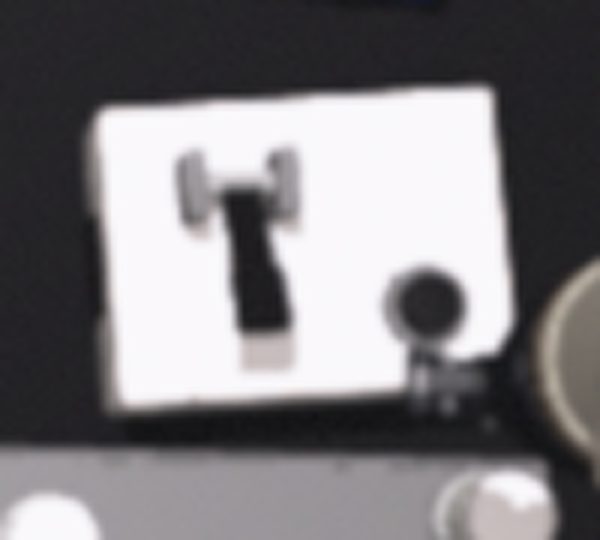

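```bash
python3 -m crank '[{"linear":[0.03,0.04,0],"dr":[0,0,6.7],"grip":0.6},{"linear":[0.063,0.089,0],"dr":[0,0,6.7],"grip":0.6},{"linear":[0.063,0.089,-0.04],"dr":[0,0,6.7],"grip":0.6},{"linear":[0.063,0.089,-0.07],"dr":[0,0,6.7],"grip":0.6},{"linear":[0.063,0.089,-0.09],"dr":[0,0,6.7],"grip":0.6}]' 20
python3 -m crank '[{"linear":[0,0,-0.015],"dr":[0,0,0],"grip":0.6},{"linear":[0,0,-0.031],"dr":[0,0,0],"grip":0.6},{"linear":[0,0,-0.031],"dr":[0,0,0],"grip":0.6},{"linear":[0,0,-0.031],"dr":[0,0,0],"grip":0.6},{"linear":[0,0,-0.031],"dr":[0,0,0],"grip":0.25}]'
python3 -m crank '[{"linear":[0,0,0],"dr":[0,0,0],"grip":0.25},{"linear":[0,0,0],"dr":[0,0,0],"grip":0.25},{"linear":[0,0,0],"dr":[0,0,0],"grip":0.25},{"linear":[0,0,0],"dr":[0,0,0],"grip":0.25},{"linear":[0,0,0],"dr":[0,0,0],"grip":0.25}]'
python3 -c "
from h import *
st()"
```

```text
clock: 10.98
tcp_pos: [0.5489, -0.1918, 0.3024]
tool_rot: [-0.042, 0.999, 0.001, -0.001]
ft_force: [-0.1, 0.3, -0.2]
opening: 0.602
finger_force: 0.0
clock: 11.6
tcp_pos: [0.5488, -0.1928, 0.2746]
tool_rot: [-0.041, 0.999, -0.0, 0.001]
ft_force: [-0.2, 0.1, -0.4]
opening: 0.401
finger_force: 0.0
clock: 12.22
tcp_pos: [0.5487, -0.1946, 0.2751]
tool_rot: [-0.04, 0.999, -0.002, 0.001]
ft_force: [-1.2, -5.3, 3.4]
opening: 0.328
finger_force: 25.9
12.22 [ 0.5487 -0.1946  0.2751] [[-0.081, 0.997, -0.003], [0.002, -0.003, -1.0]] [-1.2 -5.3  3.4] 0.3275740103317028 25.92678129673004 [ 0.44  0.51 -0.19  1.83  0.13  0.8   1.84]
```

```bash
python3 -m crank '[{"linear":[0.0032,0,0.0054],"dr":[0,0,0],"grip":0.25},{"linear":[0.0067,0.0005,0.01],"dr":[0,0,0],"grip":0.25},{"linear":[0.012,0.001,0.0157],"dr":[0,0,0],"grip":0.25},{"linear":[0.018,0.0014,0.0203],"dr":[0,0,0],"grip":0.25},{"linear":[0.0245,0.002,0.0242],"dr":[0,0,0],"grip":0.25}]'
python3 -m crank '[{"linear":[0.0068,0.0005,0.003],"dr":[0,0,0],"grip":0.25},{"linear":[0.014,0.001,0.0052],"dr":[0,0,0],"grip":0.25},{"linear":[0.0215,0.0015,0.0063],"dr":[0,0,0],"grip":0.25},{"linear":[0.0295,0.002,0.0064],"dr":[0,0,0],"grip":0.25},{"linear":[0.036,0.0028,0.0057],"dr":[0,0,0],"grip":0.25}]'
python3 -m crank '[{"linear":[0,0,0],"dr":[0,0,0],"grip":0.25},{"linear":[0,0,0],"dr":[0,0,0],"grip":0.25},{"linear":[0,0,0],"dr":[0,0,0],"grip":0.25},{"linear":[0,0,0],"dr":[0,0,0],"grip":0.25},{"linear":[0,0,0],"dr":[0,0,0],"grip":0.25}]'
```

```text
clock: 12.85
tcp_pos: [0.5713, -0.193, 0.2973]
tool_rot: [-0.04, 0.999, -0.001, -0.002]
ft_force: [-3.2, -6.1, -3.0]
opening: 0.319
finger_force: 25.6
clock: 13.48
tcp_pos: [0.6079, -0.19, 0.3041]
tool_rot: [-0.04, 0.999, -0.001, -0.001]
ft_force: [-3.2, -5.3, 3.5]
opening: 0.32
finger_force: 25.7
clock: 14.1
tcp_pos: [0.6081, -0.19, 0.304]
tool_rot: [-0.04, 0.999, -0.001, -0.0]
ft_force: [-2.1, -5.3, 2.1]
opening: 0.319
finger_force: 25.4
```

```bash
python3 -m crank '[{"linear":[0.002,0,0],"dr":[0,0,0],"grip":0.25},{"linear":[0.003,0,0],"dr":[0,0,0],"grip":0.25},{"linear":[0.003,0,0],"dr":[0,0,0],"grip":0.4},{"linear":[0.003,0,0],"dr":[0,0,0],"grip":0.6},{"linear":[0.003,0,0],"dr":[0,0,0],"grip":0.6}]'
python3 -m crank '[{"linear":[0,0,0.02],"dr":[0,0,0],"grip":0.6},{"linear":[0,0,0.05],"dr":[0,0,0],"grip":0.6},{"linear":[0,0,0.1],"dr":[0,0,0],"grip":0.6},{"linear":[0,0.06,0.1],"dr":[0,0,0],"grip":1},{"linear":[0,0.12,0.1],"dr":[0,0,0],"grip":1}]' 40
python3 -c "
from h import *
st()
for n in('scene','top'): shot(n,n[0]+'5.png')
i=cv2.imread('pics/s5.png');j=cv2.imread('pics/t5.png')
cv2.imwrite('pics/b5.png',np.hstack([cv2.resize(i[120:260,190:290],None,fx=4,fy=4,interpolation=2),cv2.resize(j[160:300,190:290],None,fx=4,fy=4,interpolation=2)]))"
```

```text
clock: 14.72
tcp_pos: [0.612, -0.1871, 0.3036]
tool_rot: [-0.041, 0.999, 0.0, 0.0]
ft_force: [0.3, 0.1, -0.6]
opening: 0.597
finger_force: 0.0
clock: 15.35
tcp_pos: [0.6121, -0.0672, 0.4065]
tool_rot: [-0.04, 0.999, -0.0, 0.002]
ft_force: [-0.2, 1.3, -0.1]
opening: 0.987
finger_force: 0.0
15.35 [ 0.6121 -0.0672  0.4065] [[-0.079, 0.997, -0.001], [0.004, -0.0, -1.0]] [-0.2  1.3 -0.1] 0.9873428170325828 0.0 [ 0.25  0.41 -0.24  1.65  0.11  1.09  1.63]
```

View pics/b5.png

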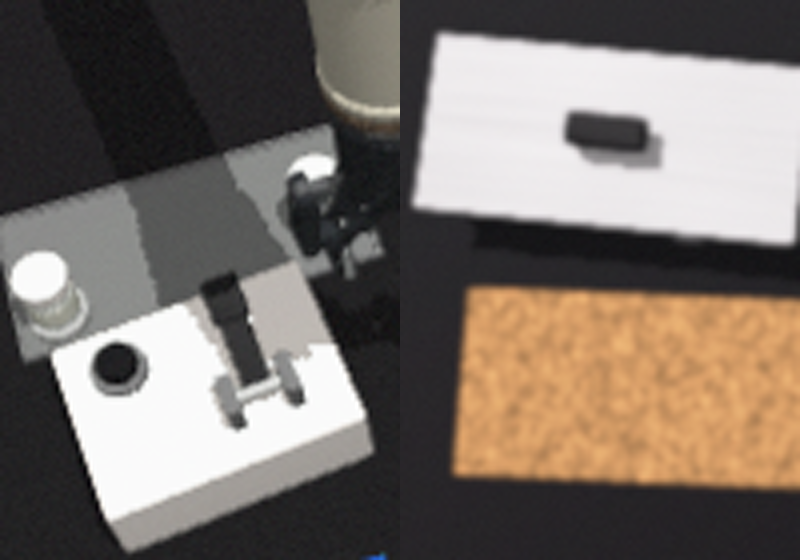

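The scene view shows the lever lying dropped again (block near (225,295)), so it hadn't passed its balance point. I'll grip it farther out and push it onto the stop.

```bash
python3 -m crank '[{"linear":[-0.03,-0.06,0],"dr":[0,0,0],"grip":0.6},{"linear":[-0.071,-0.12,0],"dr":[0,0,0],"grip":0.6},{"linear":[-0.071,-0.127,-0.04],"dr":[0,0,0],"grip":0.6},{"linear":[-0.071,-0.127,-0.07],"dr":[0,0,0],"grip":0.6},{"linear":[-0.071,-0.127,-0.1],"dr":[0,0,0],"grip":0.6}]' 20
python3 -m crank '[{"linear":[0,0,-0.015],"dr":[0,0,0],"grip":0.6},{"linear":[0,0,-0.03],"dr":[0,0,0],"grip":0.6},{"linear":[0,0,-0.03],"dr":[0,0,0],"grip":0.6},{"linear":[0,0,-0.03],"dr":[0,0,0],"grip":0.6},{"linear":[0,0,-0.03],"dr":[0,0,0],"grip":0.6}]'
python3 -c "
from h import *
st()"
```

```text
clock: 16.08
tcp_pos: [0.541, -0.1956, 0.3043]
tool_rot: [-0.04, 0.999, -0.0, 0.001]
ft_force: [-0.1, 0.5, -0.2]
opening: 0.6
finger_force: 0.0
clock: 16.7
tcp_pos: [0.5413, -0.1949, 0.2745]
tool_rot: [-0.041, 0.999, -0.0, 0.001]
ft_force: [-0.1, -1.0, 0.9]
opening: 0.601
finger_force: 0.0
16.7 [ 0.5413 -0.1949  0.2745] [[-0.082, 0.997, -0.001], [0.001, -0.001, -1.0]] [-0.1 -1.   0.9] 0.6010416723430038 0.0 [ 0.44  0.5  -0.18  1.85  0.12  0.8   1.85]
```

```bash
python3 -m crank '[{"linear":[0,0,0],"dr":[0,0,0],"grip":0.25},{"linear":[0,0,0],"dr":[0,0,0],"grip":0.25},{"linear":[0,0,0],"dr":[0,0,0],"grip":0.25},{"linear":[0,0,0],"dr":[0,0,0],"grip":0.25},{"linear":[0,0,0],"dr":[0,0,0],"grip":0.25}]'
python3 -m crank '[{"linear":[0.0036,0,0.006],"dr":[0,0,0],"grip":0.25},{"linear":[0.0079,0.0006,0.0117],"dr":[0,0,0],"grip":0.25},{"linear":[0.0145,0.0011,0.0185],"dr":[0,0,0],"grip":0.25},{"linear":[0.021,0.0016,0.0237],"dr":[0,0,0],"grip":0.25},{"linear":[0.0281,0.0022,0.028],"dr":[0,0,0],"grip":0.25}]'
python3 -m crank '[{"linear":[0.0086,0.0007,0.0039],"dr":[0,0,0],"grip":0.25},{"linear":[0.0178,0.0014,0.0065],"dr":[0,0,0],"grip":0.25},{"linear":[0.0272,0.0021,0.0078],"dr":[0,0,0],"grip":0.25},{"linear":[0.0378,0.0029,0.0077],"dr":[0,0,0],"grip":0.25},{"linear":[0.0455,0.0035,0.0066],"dr":[0,0,0],"grip":0.25}]'
python3 -m crank '[{"linear":[0.001,0,0],"dr":[0,0,0],"grip":0.25},{"linear":[0.002,0,0],"dr":[0,0,-0],"grip":0.25},{"linear":[0.003,0,-0.001],"dr":[0,0,0],"grip":0.25},{"linear":[0.004,0,-0.001],"dr":[0,0,0],"grip":0.25},{"linear":[0.004,0,-0.001],"dr":[0,0,0],"grip":0.25}]'
python3 -c "
from h import *
shot('scene','s6.png');shot('top','t6.png')"
```

```text
clock: 17.32
tcp_pos: [0.541, -0.1956, 0.2743]
tool_rot: [-0.041, 0.999, -0.001, 0.0]
ft_force: [-2.0, -2.3, 4.8]
opening: 0.321
finger_force: 25.7
clock: 17.95
tcp_pos: [0.5677, -0.1936, 0.3009]
tool_rot: [-0.04, 0.999, -0.0, -0.002]
ft_force: [-2.7, -5.0, -3.3]
opening: 0.326
finger_force: 26.0
clock: 18.58
tcp_pos: [0.6138, -0.1899, 0.3081]
tool_rot: [-0.041, 0.999, -0.0, -0.002]
ft_force: [-2.4, -3.8, 1.4]
opening: 0.326
finger_force: 27.5
clock: 19.2
tcp_pos: [0.618, -0.1896, 0.3072]
tool_rot: [-0.041, 0.999, -0.0, -0.001]
ft_force: [-3.5, -3.3, 2.2]
opening: 0.327
finger_force: 27.5
```

```bash
python3 -m crank '[{"linear":[0.001,0,0],"dr":[0,0,0],"grip":0.25},{"linear":[0.002,0,0],"dr":[0,0,0],"grip":0.25},{"linear":[0.003,0,0],"dr":[0,0,0],"grip":0.25},{"linear":[0.004,0,0],"dr":[0,0,0],"grip":0.25},{"linear":[0.004,0,0],"dr":[0,0,0],"grip":0.25}]'
python3 -c "
from h import *
shot('scene','s7.png')
i=cv2.imread('pics/s7.png');cv2.imwrite('pics/b7.png',cv2.resize(i[120:250,190:310],None,fx=5,fy=4.5,interpolation=2))"
```

```text
clock: 19.92
tcp_pos: [0.6215, -0.1894, 0.3064]
tool_rot: [-0.041, 0.999, 0.0, -0.002]
ft_force: [-3.5, -4.3, -1.0]
opening: 0.325
finger_force: 27.2
```

View pics/b7.png

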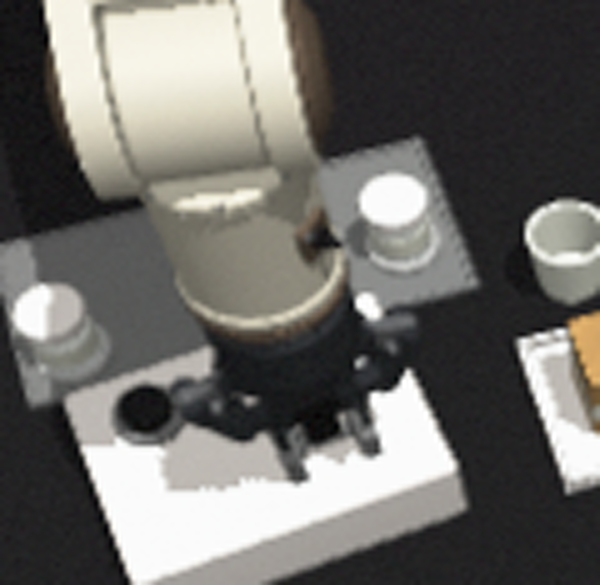

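```bash
python3 -m crank '[{"linear":[0.001,0,0],"dr":[0,0,0],"grip":0.25},{"linear":[0.002,0,0],"dr":[0,0,0],"grip":0.25},{"linear":[0.003,0,0],"dr":[0,0,0],"grip":0.25},{"linear":[0.004,0,0],"dr":[0,0,0],"grip":0.25},{"linear":[0.005,0,0],"dr":[0,0,0],"grip":0.25}]'
python3 -m crank '[{"linear":[0.001,0,0],"dr":[0,0,0],"grip":0.25},{"linear":[0.002,0,0],"dr":[0,0,0],"grip":0.25},{"linear":[0.003,0,0],"dr":[0,0,0],"grip":0.25},{"linear":[0.003,0,0],"dr":[0,0,0],"grip":0.25},{"linear":[0.003,0,0],"dr":[0,0,0],"grip":0.25}]'
```

```text
clock: 20.6
tcp_pos: [0.6247, -0.1894, 0.3057]
tool_rot: [-0.041, 0.999, 0.001, -0.005]
ft_force: [-13.1, -2.3, 4.3]
opening: 0.324
finger_force: 27.5
clock: 21.22
tcp_pos: [0.6258, -0.1895, 0.3056]
tool_rot: [-0.04, 0.999, 0.001, -0.007]
ft_force: [-18.6, -2.2, 9.3]
opening: 0.322
finger_force: 28.0
```

Now it's firm against the stop (−18 N), so I'll release.

```bash
python3 -m crank '[{"linear":[0,0,0],"dr":[0,0,0],"grip":0.5},{"linear":[0,0,0],"dr":[0,0,0],"grip":0.65},{"linear":[0,0,0],"dr":[0,0,0],"grip":0.65},{"linear":[0,0,0],"dr":[0,0,0],"grip":0.65},{"linear":[0,0,0.02],"dr":[0,0,0],"grip":0.65}]'
python3 -m crank '[{"linear":[0,0,0.03],"dr":[0,0,0],"grip":0.65},{"linear":[0,0,0.08],"dr":[0,0,0],"grip":0.65},{"linear":[-0.01,0.06,0.09],"dr":[0,0,0],"grip":1},{"linear":[-0.01,0.12,0.09],"dr":[0,0,0],"grip":1},{"linear":[-0.01,0.18,0.09],"dr":[0,0,0],"grip":1}]' 40
python3 -m crank '[{"linear":[0,0.06,0],"dr":[0,0,0],"grip":1},{"linear":[0,0.1,0],"dr":[0,0,0],"grip":1},{"linear":[0,0.12,0],"dr":[0,0,0],"grip":1},{"linear":[0,0.12,0],"dr":[0,0,0],"grip":1},{"linear":[0,0.12,0],"dr":[0,0,0],"grip":1}]'
python3 -c "
from h import *
shot('scene','s8.png');shot('top','t8.png')
i=cv2.imread('pics/s8.png')[150:250,195:275].astype(int)
o=cv2.imread('pics/scene0.png')[150:250,195:275].astype(int)
p=cv2.imread('pics/s3.png')[150:250,195:275].astype(int)
sub=lambda a:a[30:75,40:80].max(2)
for a in(o,p,i):
  ys,xs=np.nonzero(sub(a)<60); print(len(ys),ys.mean(),xs.mean(),ys.min(),ys.max())
"
```

```text
clock: 21.85
tcp_pos: [0.6297, -0.1888, 0.3261]
tool_rot: [-0.041, 0.999, 0.001, -0.002]
ft_force: [-0.6, -0.4, 0.4]
opening: 0.651
finger_force: 0.0
clock: 22.48
tcp_pos: [0.6204, -0.0075, 0.4197]
tool_rot: [-0.041, 0.999, -0.0, 0.002]
ft_force: [1.1, 0.2, 0.3]
opening: 1.003
finger_force: 0.0
clock: 23.1
tcp_pos: [0.6209, 0.1081, 0.4174]
tool_rot: [-0.039, 0.999, -0.001, 0.0]
ft_force: [-0.2, -0.7, 0.8]
opening: 1.003
finger_force: 0.0
160 23.61875 26.75 8 37
234 19.688034188034187 20.897435897435898 8 35
156 23.583333333333332 26.987179487179485 8 37
```

The lever's pixel signature matches the original raised state, so it stays up. Now the lid; I'll measure it in both cameras.

```bash
cat >> h.py <<'E'
def knob(f,box,z,thr=70,lo=True):
    u0,v0,u1,v1=box; g=cv2.imread('pics/'+f).max(2)[v0:v1,u0:u1]
    m=((g<thr) if lo else (g>thr)).astype(np.uint8)
    n,l,s,c=cv2.connectedComponentsWithStats(m); k=1+np.argmax(s[1:,4]); 
    P=np.column_stack(np.nonzero(l==k))[:,::-1]+[u0,v0]
    W=np.array([back(f,u,v,z)[:2] for u,v in P]); r=cv2.minAreaRect((W*1000).astype(np.float32))
    return s[k,4],W.mean(0),r
E
python3 - <<'E'
from h import *
for f,b in(('top0.png',(222,180,262,205)),('t5.png',(222,180,262,205)),('t8.png',(222,180,262,205)),('scene0.png',(370,150,410,180)),('s8.png',(370,150,410,180))):
    print(f,knob(f,b,.12))
for f,b in(('top0.png',(185,160,300,232)),('t5.png',(185,160,300,232)),('scene0.png',(335,143,442,190))):
    print(f,knob(f,b,.09,140,False))
E
```

```text
top0.png (np.int32(131), array([0.57849507, 0.24445112]), ((578.3569946289062, 244.12188720703125), (55.78800964355469, 20.722736358642578), 85.32879638671875))
t5.png (np.int32(132), array([0.57845558, 0.24423692]), ((578.3419799804688, 243.93722534179688), (56.158565521240234, 20.722736358642578), 85.32879638671875))
t8.png (np.int32(133), array([0.57852561, 0.24411853]), ((578.37060546875, 243.9458770751953), (56.12724685668945, 20.98584747314453), 85.84815216064453))
scene0.png (np.int32(165), array([0.58128783, 0.24284744]), ((583.38525390625, 242.84535217285156), (59.49226379394531, 35.85895538330078), 86.70352172851562))
s8.png (np.int32(165), array([0.58128783, 0.24284744]), ((583.38525390625, 242.84535217285156), (59.49226379394531, 35.85895538330078), 86.70352172851562))
top0.png (np.int32(4004), array([0.57961293, 0.24528526]), ((580.2764892578125, 245.9644012451172), (285.0353698730469, 133.44725036621094), 85.47695922851562))
t5.png (np.int32(3999), array([0.57961293, 0.24530614]), ((580.2432861328125, 245.95623779296875), (285.0340270996094, 133.33872985839844), 85.48999786376953))
scene0.png (np.int32(3763), array([0.55744985, 0.23413927]), ((563.9451904296875, 242.67431640625), (317.873779296875, 172.4785919189453), 70.2775650024414))
```

```bash
python3 -m crank '[{"linear":[-0.01,0.03,0],"dr":[0,0,-10],"grip":0.6},{"linear":[-0.02,0.06,0],"dr":[0,0,-20],"grip":0.6},{"linear":[-0.03,0.09,0],"dr":[0,0,-30],"grip":0.6},{"linear":[-0.04,0.12,0],"dr":[0,0,-40],"grip":0.6},{"linear":[-0.041,0.137,0],"dr":[0,0,-50],"grip":0.6}]' 40
python3 -m crank '[{"linear":[0,0,-0.01],"dr":[0,0,-10],"grip":0.6},{"linear":[0,0,-0.02],"dr":[0,0,-20],"grip":0.6},{"linear":[0,0,-0.03],"dr":[0,0,-30],"grip":0.6},{"linear":[0,0,-0.04],"dr":[0,0,-40],"grip":0.6},{"linear":[0,0,-0.05],"dr":[0,0,-49],"grip":0.6}]'
python3 -c "
from h import *
st()
shot('scene','s9.png');print(knob('s9.png',(370,150,410,180),.12))"
```

```text
clock: 23.82
tcp_pos: [0.5791, 0.2483, 0.4173]
tool_rot: [0.388, 0.922, 0.0, -0.0]
ft_force: [-0.0, 0.8, 0.5]
opening: 0.6
finger_force: 0.0
clock: 24.45
tcp_pos: [0.5801, 0.246, 0.3669]
tool_rot: [0.736, 0.677, -0.0, 0.0]
ft_force: [0.1, 0.4, -0.1]
opening: 0.601
finger_force: 0.0
24.45 [0.5801 0.246  0.3669] [[0.997, -0.083, 0.0], [0.0, -0.001, -1.0]] [ 0.1  0.4 -0.1] 0.6005920921530009 0.0 [-0.45  0.47  0.01  1.65 -0.    1.02 -0.52]
(np.int32(240), array([0.57286398, 0.25918133]), ((570.2207641601562, 268.0753479003906), (44.31236267089844, 113.37132263183594), 22.295917510986328))
```

```bash
python3 -m crank '[{"linear":[0,-0.001,-0.03],"dr":[0,0,0.4],"grip":0.6},{"linear":[0,-0.001,-0.06],"dr":[0,0,0.4],"grip":0.6},{"linear":[0,-0.001,-0.085],"dr":[0,0,0.4],"grip":0.6},{"linear":[0,-0.001,-0.097],"dr":[0,0,0.4],"grip":0.6},{"linear":[0,-0.001,-0.097],"dr":[0,0,0.4],"grip":0.6}]' 60
python3 -m crank '[{"linear":[0,0,0],"dr":[0,0,0],"grip":0.2},{"linear":[0,0,0],"dr":[0,0,0],"grip":0.2},{"linear":[0,0,0],"dr":[0,0,0],"grip":0.2},{"linear":[0,0,0],"dr":[0,0,0],"grip":0.2},{"linear":[0,0,0],"dr":[0,0,0],"grip":0.2}]' 60
python3 -c "
from h import *
st()"
```

```text
clock: 25.12
tcp_pos: [0.5796, 0.246, 0.2697]
tool_rot: [0.731, 0.683, -0.001, -0.0]
ft_force: [0.4, 0.7, 0.9]
opening: 0.602
finger_force: 0.0
clock: 25.75
tcp_pos: [0.5801, 0.2471, 0.2717]
tool_rot: [0.731, 0.683, 0.001, 0.0]
ft_force: [-1.1, -1.2, 6.6]
opening: 0.294
finger_force: 60.7
25.75 [0.5801 0.2471 0.2717] [[0.998, -0.068, 0.002], [0.002, 0.001, -1.0]] [-1.1 -1.2  6.6] 0.2937952481997975 60.67127823829651 [-0.45  0.58  0.    1.72 -0.    0.84 -0.51]
```

```bash
python3 -m crank '[{"linear":[0,0,0.02],"dr":[0,0,0],"grip":0.2},{"linear":[0,0,0.05],"dr":[0,0,0],"grip":0.2},{"linear":[0,0,0.08],"dr":[0,0,0],"grip":0.2},{"linear":[-0.03,-0.004,0.08],"dr":[0,0,1],"grip":0.2},{"linear":[-0.07,-0.008,0.08],"dr":[0,0,2],"grip":0.2}]'
python3 -m crank '[{"linear":[-0.04,-0.005,0],"dr":[0,0,0.5],"grip":0.2},{"linear":[-0.08,-0.009,0],"dr":[0,0,1],"grip":0.2},{"linear":[-0.114,-0.013,0],"dr":[0,0,1],"grip":0.2},{"linear":[-0.114,-0.013,-0.03],"dr":[0,0,1],"grip":0.2},{"linear":[-0.114,-0.013,-0.06],"dr":[0,0,1],"grip":0.2}]'
python3 -m crank '[{"linear":[0,0,-0.03],"dr":[0,0,0],"grip":0.2},{"linear":[0,0,-0.06],"dr":[0,0,0],"grip":0.2},{"linear":[0,0,-0.08],"dr":[0,0,0],"grip":0.2},{"linear":[0,0,-0.09],"dr":[0,0,0],"grip":0.2},{"linear":[0,0,-0.09],"dr":[0,0,0],"grip":0.2}]'
python3 -c "
from h import *
st()"
```

```text
clock: 26.38
tcp_pos: [0.509, 0.2386, 0.3512]
tool_rot: [0.719, 0.695, 0.001, 0.0]
ft_force: [-1.2, -0.1, -3.5]
opening: 0.299
finger_force: 59.8
clock: 27.0
tcp_pos: [0.3951, 0.2261, 0.2909]
tool_rot: [0.712, 0.702, 0.001, 0.0]
ft_force: [0.3, 0.1, -4.1]
opening: 0.289
finger_force: 60.0
clock: 27.62
tcp_pos: [0.3953, 0.2259, 0.2002]
tool_rot: [0.713, 0.702, -0.0, -0.0]
ft_force: [-0.4, 1.6, -3.8]
opening: 0.296
finger_force: 59.8
27.62 [0.3953 0.2259 0.2002] [[1.0, -0.016, -0.001], [-0.001, -0.0, -1.0]] [-0.4  1.6 -3.8] 0.29593108667286255 59.75706696510315 [-0.55  0.47 -0.04  2.17  0.04  0.51 -0.63]
```

```bash
python3 -m crank '[{"linear":[0,0,-0.003],"dr":[0,0,0],"grip":0.2},{"linear":[0,0,-0.006],"dr":[0,0,0],"grip":0.2},{"linear":[0,0,-0.008],"dr":[0,0,0],"grip":0.2},{"linear":[0,0,-0.0095],"dr":[0,0,0],"grip":0.2},{"linear":[0,0,-0.0095],"dr":[0,0,0],"grip":0.2}]'
python3 -m crank '[{"linear":[0,0,0],"dr":[0,0,0],"grip":0.4},{"linear":[0,0,0],"dr":[0,0,0],"grip":0.6},{"linear":[0,0,0],"dr":[0,0,0],"grip":0.6},{"linear":[0,0,0.03],"dr":[0,0,0],"grip":0.6},{"linear":[0,0,0.08],"dr":[0,0,0],"grip":0.8}]' 40
python3 -m crank '[{"linear":[0,0,0.06],"dr":[0,0,0],"grip":1},{"linear":[0,0,0.12],"dr":[0,0,0],"grip":1},{"linear":[0,0,0.12],"dr":[0,0,0],"grip":1},{"linear":[0,-0.06,0.12],"dr":[0,0,0],"grip":1},{"linear":[0,-0.12,0.12],"dr":[0,0,0],"grip":1}]'
python3 -c "
from h import *
st()
shot('top','t10.png');shot('scene','s10.png')
i=cv2.imread('pics/t10.png');cv2.imwrite('pics/b10.png',cv2.resize(i[155:305,185:385],None,fx=4,fy=4,interpolation=2))"
```

```text
clock: 28.25
tcp_pos: [0.3955, 0.2259, 0.1907]
tool_rot: [0.713, 0.702, 0.0, 0.0]
ft_force: [-0.7, -0.6, -3.8]
opening: 0.3
finger_force: 60.0
clock: 28.88
tcp_pos: [0.3947, 0.2254, 0.2704]
tool_rot: [0.713, 0.702, -0.002, -0.0]
ft_force: [1.5, 0.6, 1.2]
opening: 0.79
finger_force: 0.0
clock: 29.5
tcp_pos: [0.3949, 0.1047, 0.3901]
tool_rot: [0.712, 0.702, -0.0, -0.0]
ft_force: [1.8, -1.2, -0.9]
opening: 0.997
finger_force: 0.0
29.5 [0.3949 0.1047 0.3901] [[1.0, -0.014, -0.001], [-0.001, -0.0, -1.0]] [ 1.8 -1.2 -0.9] 0.9972863473646718 0.0 [-0.38  0.05  0.05  2.15 -0.    0.95 -0.34]
```

View pics/b10.png

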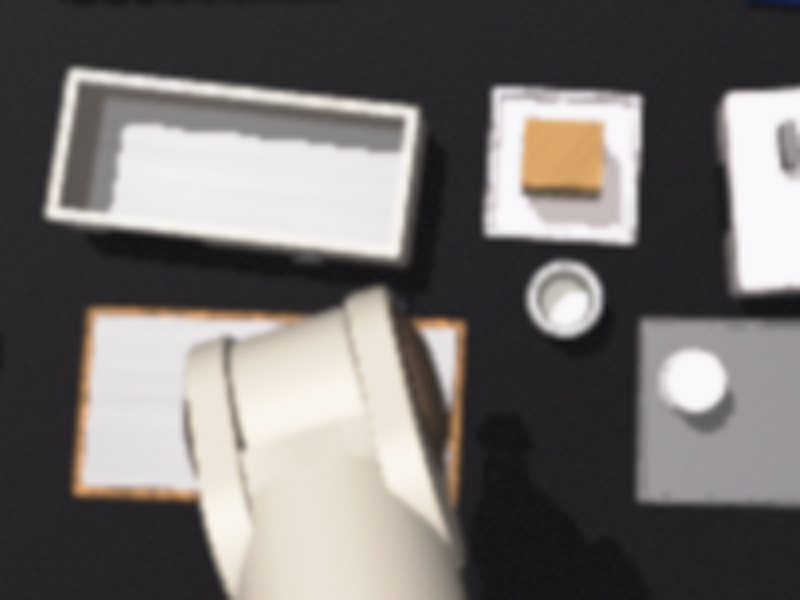

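The lid lies flat and centred on the mat. The warmer's rim corners are near crop (70,69), (420,106), (408,263) and (45,217). Next I compute the warmer pose and re-check the jars.

Run:
```python
from m import *
G=lambda x,y:(185+x/4-.375,155+y/4-.375)
rect('warmer','t10.png',[(70,69),(420,106),(408,263),(45,217)],.084,G)
print(knob('t10.png',(190,165,300,225),.084,130,False))
for f,bs in(('top0.png',((345,240,372,262),(424,238,443,257))),('t10.png',((345,240,372,262),(424,238,443,257)))):
  for b in bs: print(f,knob(f,b,.07,195,False))
for b in((205,170,225,180),(190,180,215,203),(258,155,285,172)): 
  for z in (.07,): print('scene',knob('s10.png',b,z,195,False), knob('scene0.png',b,z,195,False)[1])
```

```text
warmer [0.5768 0.2452] size [273. 118.] yaw -5.58 edges [266. 119. 273. 113.]
(np.int32(2945), array([0.57203641, 0.23894065]), ((577.096923828125, 247.12750244140625), (269.0312805175781, 116.90868377685547), 84.51241302490234))
top0.png (np.int32(208), array([ 0.42323716, -0.09914418]), ((423.5136413574219, -99.12350463867188), (47.65176773071289, 43.986873626708984), 71.72016906738281))
top0.png (np.int32(177), array([ 0.43865668, -0.32687417]), ((437.87249755859375, -325.85479736328125), (41.299705505371094, 41.94450759887695), 1.1171756982803345))
t10.png (np.int32(204), array([ 0.42314254, -0.09931756]), ((423.3365783691406, -99.57293701171875), (46.754058837890625, 43.98180389404297), 72.02301025390625))
t10.png (np.int32(174), array([ 0.43862599, -0.32720107]), ((437.95465087890625, -327.1730651855469), (38.60884475708008, 41.78676223754883), 88.93092346191406))Traceback (most recent call last):
  File "<stdin>", line 8, in <module>
  File "h.py", line 14, in knob
    n,l,s,c=cv2.connectedComponentsWithStats(m); k=1+np.argmax(s[1:,4]);
                                                     ~~~~~~~~~^^^^^^^^^
    return _wrapfunc(a, 'argmax', axis=axis, out=out, **kwds)
    return bound(*args, **kwds)
ValueError: attempt to get argmax of an empty sequence
```

```bash
python3 -m crank '[{"linear":[0.005,-0.04,0],"dr":[0,0,10],"grip":1},{"linear":[0.01,-0.08,0],"dr":[0,0,20],"grip":1},{"linear":[0.015,-0.12,0],"dr":[0,0,30],"grip":1},{"linear":[0.025,-0.16,0],"dr":[0,0,40],"grip":1},{"linear":[0.0286,-0.204,0],"dr":[0,0,50],"grip":1}]' 40
python3 -m crank '[{"linear":[0,0,-0.02],"dr":[0,0,9],"grip":1},{"linear":[0,0,-0.04],"dr":[0,0,18],"grip":1},{"linear":[0,0,-0.06],"dr":[0,0,27],"grip":1},{"linear":[0,0,-0.08],"dr":[0,0,36],"grip":1},{"linear":[0,0,-0.08],"dr":[0,0,36],"grip":1}]'
python3 -c "
from h import *
st()"
```

```text
clock: 30.22
tcp_pos: [0.424, -0.0957, 0.39]
tool_rot: [0.352, 0.936, -0.0, -0.0]
ft_force: [0.1, 0.2, -0.4]
opening: 0.999
finger_force: 0.0
clock: 30.85
tcp_pos: [0.4228, -0.0946, 0.3088]
tool_rot: [0.049, 0.999, 0.0, -0.002]
ft_force: [0.1, 0.2, -0.3]
opening: 1.0
finger_force: 0.0
30.85 [ 0.4228 -0.0946  0.3088] [[0.099, 0.995, 0.0], [-0.005, 0.001, -1.0]] [ 0.1  0.2 -0.3] 1.000037755507098 0.0 [-0.    0.23  0.18  2.17 -0.06  0.75  1.69]
```

```bash
python3 -m crank '[{"linear":[0.001,-0.005,-0.03],"dr":[0,0,0],"grip":1},{"linear":[0.001,-0.005,-0.06],"dr":[0,0,0],"grip":1},{"linear":[0.001,-0.005,-0.08],"dr":[0,0,0],"grip":1},{"linear":[0.001,-0.005,-0.094],"dr":[0,0,0],"grip":1},{"linear":[0.001,-0.005,-0.094],"dr":[0,0,0],"grip":1}]' 40
python3 -m crank '[{"linear":[0,0,0],"dr":[0,0,0],"grip":0.4},{"linear":[0,0,0],"dr":[0,0,0],"grip":0.4},{"linear":[0,0,0],"dr":[0,0,0],"grip":0.4},{"linear":[0,0,0],"dr":[0,0,0],"grip":0.4},{"linear":[0,0,0],"dr":[0,0,0],"grip":0.4}]' 40
python3 -m crank '[{"linear":[0,0,0.04],"dr":[0,0,0],"grip":0.4},{"linear":[0,0,0.08],"dr":[0,0,0],"grip":0.4},{"linear":[0,0,0.12],"dr":[0,0,0],"grip":0.4},{"linear":[0,0,0.16],"dr":[0,0,0],"grip":0.4},{"linear":[0,0,0.16],"dr":[0,0,0],"grip":0.4}]'
python3 -c "
from h import *
st()"
```

```text
clock: 31.48
tcp_pos: [0.4248, -0.0999, 0.2163]
tool_rot: [0.05, 0.999, 0.0, -0.001]
ft_force: [0.1, -0.2, 0.3]
opening: 1.001
finger_force: 0.0
clock: 32.1
tcp_pos: [0.4255, -0.1002, 0.2176]
tool_rot: [0.049, 0.999, -0.0, 0.001]
ft_force: [-0.2, -0.1, 5.7]
opening: 0.501
finger_force: 39.8
clock: 32.72
tcp_pos: [0.426, -0.1003, 0.3798]
tool_rot: [0.049, 0.999, -0.0, 0.004]
ft_force: [0.3, -0.4, -1.2]
opening: 0.498
finger_force: 41.4
32.73 [ 0.426  -0.1003  0.3798] [[0.098, 0.995, 0.0], [0.007, -0.0, -1.0]] [ 0.3 -0.4 -1.2] 0.49798533796329714 41.38907432556152 [-0.02  0.12  0.2   2.1  -0.03  0.92  1.67]
```

```bash
python3 -m crank '[{"linear":[0.02,0.05,0],"dr":[0,0,0],"grip":0.4},{"linear":[0.04,0.1,0],"dr":[0,0,0],"grip":0.4},{"linear":[0.06,0.15,0],"dr":[0,0,0],"grip":0.4},{"linear":[0.08,0.2,0],"dr":[0,0,0],"grip":0.4},{"linear":[0.1,0.25,0],"dr":[0,0,0],"grip":0.4}]'
python3 -m crank '[{"linear":[0.02,0.05,0],"dr":[0,0,0],"grip":0.4},{"linear":[0.04,0.1,0],"dr":[0,0,0],"grip":0.4},{"linear":[0.056,0.145,0],"dr":[0,0,0],"grip":0.4},{"linear":[0.056,0.145,0],"dr":[0,0,0],"grip":0.4},{"linear":[0.056,0.145,0],"dr":[0,0,0],"grip":0.4}]'
python3 -c "
from h import *
st()"
```

```text
clock: 33.35
tcp_pos: [0.5248, 0.1514, 0.3751]
tool_rot: [0.049, 0.999, -0.0, -0.001]
ft_force: [1.2, -1.0, -0.8]
opening: 0.499
finger_force: 41.4
clock: 33.98
tcp_pos: [0.5804, 0.2943, 0.3747]
tool_rot: [0.049, 0.999, -0.001, -0.001]
ft_force: [-0.2, -1.7, -1.1]
opening: 0.498
finger_force: 41.5
33.98 [0.5804 0.2943 0.3747] [[0.097, 0.995, -0.002], [-0.003, -0.002, -1.0]] [-0.2 -1.7 -1.1] 0.49831380319111845 41.46205186843872 [-0.5   0.5  -0.01  1.59  0.01  1.06  0.96]
```

```bash
python3 -m crank '[{"linear":[0,0,-0.04],"dr":[0,0,0],"grip":0.4},{"linear":[0,0,-0.08],"dr":[0,0,0],"grip":0.4},{"linear":[0,0,-0.11],"dr":[0,0,0],"grip":0.4},{"linear":[0,0,-0.135],"dr":[0,0,0],"grip":0.4},{"linear":[0,0,-0.145],"dr":[0,0,0],"grip":0.4}]'
python3 -m crank '[{"linear":[0,0,-0.003],"dr":[0,0,0],"grip":0.4},{"linear":[0,0,-0.006],"dr":[0,0,0],"grip":0.4},{"linear":[0,0,-0.008],"dr":[0,0,0],"grip":0.4},{"linear":[0,0,-0.0095],"dr":[0,0,0],"grip":0.4},{"linear":[0,0,-0.0095],"dr":[0,0,0],"grip":0.4}]'
```

```text
clock: 34.6
tcp_pos: [0.5802, 0.2926, 0.2296]
tool_rot: [0.05, 0.999, -0.001, -0.002]
ft_force: [0.1, -0.3, -2.5]
opening: 0.495
finger_force: 41.6
clock: 35.22
tcp_pos: [0.5809, 0.295, 0.2224]
tool_rot: [0.049, 0.999, 0.0, 0.0]
ft_force: [-0.2, 0.0, -1.5]
opening: 0.499
finger_force: 41.6
```

```bash
python3 -m crank '[{"linear":[0,0,-0.001],"dr":[0,0,0],"grip":0.4},{"linear":[0,0,-0.0025],"dr":[0,0,0],"grip":0.4},{"linear":[0,0,-0.0025],"dr":[0,0,0],"grip":0.4},{"linear":[0,0,-0.0025],"dr":[0,0,0],"grip":0.6},{"linear":[0,0,-0.0025],"dr":[0,0,0],"grip":0.75}]'
python3 -m crank '[{"linear":[0,0,0],"dr":[0,0,0],"grip":0.75},{"linear":[0,0,0.04],"dr":[0,0,0],"grip":0.75},{"linear":[0,0,0.09],"dr":[0,0,0],"grip":0.75},{"linear":[0,0,0.13],"dr":[0,0,0],"grip":1},{"linear":[-0.02,-0.06,0.13],"dr":[0,0,0],"grip":1}]'
python3 -m crank '[{"linear":[-0.015,-0.06,0],"dr":[0,0,0],"grip":1},{"linear":[-0.03,-0.12,0],"dr":[0,0,0],"grip":1},{"linear":[-0.045,-0.18,0],"dr":[0,0,0],"grip":1},{"linear":[-0.06,-0.24,0],"dr":[0,0,0],"grip":1},{"linear":[-0.075,-0.3,0],"dr":[0,0,0],"grip":1}]'
python3 -c "
from h import *
st();shot('top','t11.png')
g=cv2.imread('pics/t11.png').max(2)[235:262,340:460]
print(knob('t11.png',(345,240,372,262),.07,195,False)[0],knob('t11.png',(415,232,450,262),.07,195,False))"
```

```text
clock: 35.85
tcp_pos: [0.581, 0.295, 0.2198]
tool_rot: [0.049, 0.999, 0.0, 0.0]
ft_force: [0.3, 0.0, 0.3]
opening: 0.749
finger_force: 0.0
clock: 36.48
tcp_pos: [0.5624, 0.241, 0.3544]
tool_rot: [0.045, 0.999, 0.004, 0.004]
ft_force: [1.2, -1.7, -0.5]
opening: 1.001
finger_force: 0.0
clock: 37.1
tcp_pos: [0.4855, -0.0662, 0.3501]
tool_rot: [0.049, 0.999, 0.0, 0.001]
ft_force: [0.5, -0.5, -0.0]
opening: 0.999
finger_force: 0.0
37.1 [ 0.4855 -0.0662  0.3501] [[0.097, 0.995, 0.0], [0.001, 0.0, -1.0]] [ 0.5 -0.5 -0. ] 0.9994942649480043 0.0 [-0.02  0.25  0.11  2.01 -0.04  0.88  1.59]
594 (np.int32(174), array([ 0.43862599, -0.32720107]), ((437.95465087890625, -327.1730651855469), (38.60884475708008, 41.78676223754883), 88.93092346191406))
```

```bash
python3 -m crank '[{"linear":[-0.011,-0.06,0],"dr":[0,0,0],"grip":1},{"linear":[-0.022,-0.12,0],"dr":[0,0,0],"grip":1},{"linear":[-0.033,-0.18,0],"dr":[0,0,0],"grip":1},{"linear":[-0.043,-0.24,0],"dr":[0,0,0],"grip":1},{"linear":[-0.0465,-0.26,0],"dr":[0,0,0],"grip":1}]'
python3 -m crank '[{"linear":[0,0,-0.03],"dr":[0,0,0],"grip":1},{"linear":[0,0,-0.05],"dr":[0,0,0],"grip":1},{"linear":[0,0,-0.06],"dr":[0,0,0],"grip":1},{"linear":[0,0,-0.06],"dr":[0,0,0],"grip":1},{"linear":[0,0,-0.06],"dr":[0,0,0],"grip":1}]'
python3 -c "
from h import *
st()"
```

```text
clock: 37.78
tcp_pos: [0.4379, -0.3286, 0.3501]
tool_rot: [0.052, 0.999, -0.001, 0.0]
ft_force: [-0.1, -0.0, -0.3]
opening: 0.998
finger_force: 0.0
clock: 38.4
tcp_pos: [0.4401, -0.3245, 0.2905]
tool_rot: [0.049, 0.999, -0.0, 0.001]
ft_force: [-0.6, 0.5, 0.1]
opening: 0.999
finger_force: 0.0
38.4 [ 0.4401 -0.3245  0.2905] [[0.097, 0.995, -0.001], [0.001, -0.001, -1.0]] [-0.6  0.5  0.1] 0.9994949297287885 0.0 [ 0.4   0.44  0.23  1.93 -0.13  0.79  2.18]
```

```bash
python3 -m crank '[{"linear":[-0.001,-0.002,-0.03],"dr":[0,0,0],"grip":1},{"linear":[-0.001,-0.002,-0.055],"dr":[0,0,0],"grip":1},{"linear":[-0.001,-0.002,-0.074],"dr":[0,0,0],"grip":1},{"linear":[-0.001,-0.002,-0.074],"dr":[0,0,0],"grip":1},{"linear":[-0.001,-0.002,-0.074],"dr":[0,0,0],"grip":1}]' 40
python3 -m crank '[{"linear":[0,0,0],"dr":[0,0,0],"grip":0.4},{"linear":[0,0,0],"dr":[0,0,0],"grip":0.4},{"linear":[0,0,0],"dr":[0,0,0],"grip":0.4},{"linear":[0,0,0],"dr":[0,0,0],"grip":0.4},{"linear":[0,0,0],"dr":[0,0,0],"grip":0.4}]' 40
python3 -m crank '[{"linear":[0,0,0.04],"dr":[0,0,0],"grip":0.4},{"linear":[0,0,0.08],"dr":[0,0,0],"grip":0.4},{"linear":[0,0,0.12],"dr":[0,0,0],"grip":0.4},{"linear":[0,0,0.16],"dr":[0,0,0],"grip":0.4},{"linear":[0,0,0.16],"dr":[0,0,0],"grip":0.4}]'
python3 -c "
from h import *
st()"
```

```text
clock: 39.02
tcp_pos: [0.4391, -0.3267, 0.2165]
tool_rot: [0.049, 0.999, -0.0, 0.001]
ft_force: [0.3, -0.4, -0.6]
opening: 0.999
finger_force: 0.0
clock: 39.65
tcp_pos: [0.4391, -0.3266, 0.2165]
tool_rot: [0.049, 0.999, -0.0, 0.001]
ft_force: [-0.4, 0.4, 5.8]
opening: 0.504
finger_force: 39.9
clock: 40.28
tcp_pos: [0.4395, -0.3271, 0.379]
tool_rot: [0.049, 0.999, -0.001, 0.003]
ft_force: [0.6, -0.2, -1.4]
opening: 0.498
finger_force: 41.1
40.27 [ 0.4395 -0.3271  0.379 ] [[0.098, 0.995, -0.003], [0.006, -0.003, -1.0]] [ 0.6 -0.2 -1.4] 0.4982058668893641 41.063514947891235 [ 0.38  0.32  0.26  1.86 -0.1   0.97  2.15]
```

```bash
python3 -m crank '[{"linear":[0.01,0.055,0],"dr":[0,0,0],"grip":0.4},{"linear":[0.02,0.11,0],"dr":[0,0,0],"grip":0.4},{"linear":[0.03,0.165,0],"dr":[0,0,0],"grip":0.4},{"linear":[0.04,0.22,0],"dr":[0,0,0],"grip":0.4},{"linear":[0.05,0.27,0],"dr":[0,0,0],"grip":0.4}]'
python3 -m crank '[{"linear":[0.017,0.05,0],"dr":[0,0,0],"grip":0.4},{"linear":[0.034,0.1,0],"dr":[0,0,0],"grip":0.4},{"linear":[0.051,0.15,0],"dr":[0,0,0],"grip":0.4},{"linear":[0.068,0.2,0],"dr":[0,0,0],"grip":0.4},{"linear":[0.085,0.25,0],"dr":[0,0,0],"grip":0.4}]'
python3 -m crank '[{"linear":[0,0,-0.01],"dr":[0,0,0],"grip":0.4},{"linear":[0,0,-0.02],"dr":[0,0,0],"grip":0.4},{"linear":[0,0,-0.03],"dr":[0,0,0],"grip":0.4},{"linear":[0,0,-0.03],"dr":[0,0,0],"grip":0.4},{"linear":[0,0,-0.03],"dr":[0,0,0],"grip":0.4}]'
python3 -c "
from h import *
st()"
```

```text
clock: 40.9
tcp_pos: [0.4881, -0.0542, 0.3744]
tool_rot: [0.048, 0.999, 0.0, -0.001]
ft_force: [0.8, -0.4, -1.1]
opening: 0.496
finger_force: 41.1
clock: 41.52
tcp_pos: [0.5735, 0.1951, 0.3739]
tool_rot: [0.049, 0.999, -0.0, -0.001]
ft_force: [0.8, -0.4, -0.9]
opening: 0.502
finger_force: 41.1
clock: 42.15
tcp_pos: [0.5738, 0.1929, 0.346]
tool_rot: [0.049, 0.999, 0.0, 0.0]
ft_force: [-0.1, -0.2, -1.0]
opening: 0.5
finger_force: 41.2
42.15 [0.5738 0.1929 0.346 ] [[0.099, 0.995, 0.0], [0.0, 0.0, -1.0]] [-0.1 -0.2 -1. ] 0.500152306567078 41.214818358421326 [-0.36  0.45 -0.01  1.73  0.01  0.96  1.1 ]
```

Lower to the expected contact height of about 0.2187, then release.

```bash
python3 -m crank '[{"linear":[0,0.002,-0.04],"dr":[0,0,0],"grip":0.4},{"linear":[0,0.002,-0.08],"dr":[0,0,0],"grip":0.4},{"linear":[0,0.002,-0.105],"dr":[0,0,0],"grip":0.4},{"linear":[0,0.002,-0.118],"dr":[0,0,0],"grip":0.4},{"linear":[0,0.002,-0.118],"dr":[0,0,0],"grip":0.4}]'
python3 -m crank '[{"linear":[0,0,-0.003],"dr":[0,0,0],"grip":0.4},{"linear":[0,0,-0.006],"dr":[0,0,0],"grip":0.4},{"linear":[0,0,-0.008],"dr":[0,0,0],"grip":0.4},{"linear":[0,0,-0.0085],"dr":[0,0,0],"grip":0.4},{"linear":[0,0,-0.0085],"dr":[0,0,0],"grip":0.4}]'
```

```text
clock: 42.78
tcp_pos: [0.5737, 0.1955, 0.2275]
tool_rot: [0.049, 0.999, -0.0, -0.0]
ft_force: [-0.1, -0.1, 0.0]
opening: 0.5
finger_force: 41.2
clock: 43.4
tcp_pos: [0.5737, 0.1957, 0.2193]
tool_rot: [0.049, 0.999, 0.0, -0.0]
ft_force: [0.3, 0.1, -1.3]
opening: 0.498
finger_force: 41.2
```

```bash
python3 -m crank '[{"linear":[0,0,-0.001],"dr":[0,0,0],"grip":0.6},{"linear":[0,0,-0.001],"dr":[0,0,0],"grip":0.75},{"linear":[0,0,-0.001],"dr":[0,0,0],"grip":0.75},{"linear":[0,0,0.04],"dr":[0,0,0],"grip":0.75},{"linear":[0,0,0.09],"dr":[0,0,0],"grip":0.75}]'
python3 -m crank '[{"linear":[0,0,0.05],"dr":[0,0,0],"grip":1},{"linear":[0,-0.06,0.06],"dr":[0,0,0],"grip":1},{"linear":[-0.02,-0.12,0.06],"dr":[0,0,0],"grip":1},{"linear":[-0.04,-0.18,0.06],"dr":[0,0,0],"grip":1},{"linear":[-0.05,-0.24,0.06],"dr":[0,0,0],"grip":1}]'
python3 -m crank '[{"linear":[0,-0.05,0],"dr":[0,0,0],"grip":1},{"linear":[0,-0.1,0],"dr":[0,0,0],"grip":1},{"linear":[0,-0.12,0],"dr":[0,0,0],"grip":1},{"linear":[0,-0.12,0],"dr":[0,0,0],"grip":1},{"linear":[0,-0.12,0],"dr":[0,0,0],"grip":1}]'
python3 -c "
from h import *
st()
shot('top','t12.png');shot('scene','s12.png')
i=cv2.imread('pics/t12.png');cv2.imwrite('pics/b12.png',cv2.resize(i[160:285,190:310],None,fx=6,fy=4.8,interpolation=2))
print('lid',knob('t12.png',(195,228,310,290),.009,150,False)); print('knob',knob('t12.png',(230,235,275,270),.045,70))"
```

```text
clock: 44.02
tcp_pos: [0.5731, 0.1954, 0.309]
tool_rot: [0.049, 0.999, -0.001, -0.001]
ft_force: [-0.2, 0.5, 1.4]
opening: 0.75
finger_force: 0.0
clock: 44.65
tcp_pos: [0.5225, -0.0459, 0.3696]
tool_rot: [0.049, 0.999, 0.0, 0.0]
ft_force: [0.7, -0.0, 0.9]
opening: 0.998
finger_force: 0.0
clock: 45.28
tcp_pos: [0.5238, -0.1629, 0.3691]
tool_rot: [0.048, 0.999, 0.001, -0.0]
ft_force: [-0.0, -0.6, -0.4]
opening: 1.002
finger_force: 0.0
45.27 [ 0.5238 -0.1629  0.3691] [[0.096, 0.995, 0.001], [-0.0, 0.001, -1.0]] [-0.  -0.6 -0.4] 1.0024069115108951 0.0 [ 0.15  0.33  0.13  1.86 -0.05  0.96  1.77]
lid (np.int32(4206), array([0.39583475, 0.22438318]), ((396.2314147949219, 224.64044189453125), (294.9511413574219, 144.44583129882812), 89.0023422241211))
knob (np.int32(110), array([0.3956713 , 0.22175416]), ((394.6222839355469, 221.46734619140625), (17.952680587768555, 54.610862731933594), 1.1246484518051147))
```

View pics/b12.png

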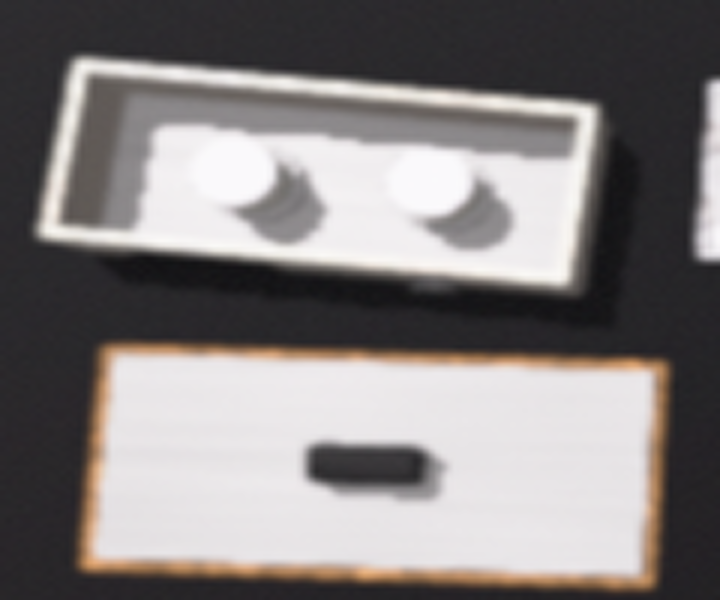

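Both jars stand upright in the warmer. Rim outer corners are near (72,57), (601,100), (582,290) and (38,240); inner ones near (92,73), (577,118), (568,276) and (62,229). The lid is unmoved, its knob at (367,464).

Run:
```python
from m import *
G=lambda x,y:(190+(x+.5)/6-.5,160+(y+.5)/4.8-.5)
rect('outer','t12.png',[(72,57),(601,100),(582,290),(38,240)],.084,G)
rect('inner','t12.png',[(92,73),(577,118),(568,276),(62,229)],.084,G)
rect('lid on mat','t12.png',[(112,354),(655,365),(640,577),(92,563)],.009,G)
# subpixel fit of outer rim: maximise brightness contrast of a rectangle ring model
from scipy.optimize import minimize
d=np.load('pics/t12.png.npz');K,T=d['K'],d['T'];g=cv2.imread('pics/t12.png').max(2).astype(np.float32)
def proj(P):
    q=(P-T[:3,3])@T[:3,:3]; q=q@K.T; return q[:,:2]/q[:,2:]
def samp(x,hx,hy,z,n=60):
    c,s=np.cos(x[2]),np.sin(x[2]); t=np.linspace(-.95,.95,n)
    L=np.vstack([np.c_[t*0+hx,t*hy],np.c_[t*0-hx,t*hy],np.c_[t*hx,t*0+hy],np.c_[t*hx,t*0-hy]])
    P=np.c_[x[0]+c*L[:,0]-s*L[:,1],x[1]+s*L[:,0]+c*L[:,1],L[:,0]*0+z]
    uv=proj(P).astype(np.float32); return cv2.remap(g,uv[:,0],uv[:,1],cv2.INTER_LINEAR).ravel()
def f(x):return -samp(x,.053,.129,.084).mean()
b=min((minimize(f,[.578+a,.246+e,np.radians(y)],method='Nelder-Mead',options=dict(xatol=1e-5,initial_simplex=None)) for a in(-.004,0,.004) for e in(-.004,0,.004) for y in(-5.5,-4.5)),key=lambda r:r.fun)
print('ring fit',b.x[:2],np.degrees(b.x[2]),b.fun)
# original lid: gradient fit: inside minus outside
g=cv2.imread('pics/top0.png').max(2).astype(np.float32)
f2=lambda x:-(samp(x,.063,.139,.09).mean()-samp(x,.069,.145,.09).mean())
b=min((minimize(f2,[.579+a,.245+e,np.radians(y)],method='Nelder-Mead') for a in(-.004,0,.004) for e in(-.004,0,.004) for y in(-5,-4)),key=lambda r:r.fun)
print('lid0 fit',b.x[:2],np.degrees(b.x[2]),b.fun)
```

```text
outer [0.5774 0.2456] size [273. 120.] yaw -5.13 edges [268. 120. 273. 117.]
inner [0.5758 0.2447] size [255.  99.] yaw -5.57 edges [246.  99. 254.  99.]
lid on mat [0.3967 0.2246] size [285. 136.] yaw -0.49 edges [285. 136. 283. 134.]
ring fit [0.57795761 0.24764047] -5.4323210220103535 -234.86676025390625
lid0 fit [0.58023524 0.24527112] -4.584241028874945 -134.8504638671875
```

```bash
python3 -m crank '[{"linear":[-0.02,0.05,0],"dr":[0,0,-10],"grip":1},{"linear":[-0.04,0.1,0],"dr":[0,0,-20],"grip":0.6},{"linear":[-0.06,0.15,0],"dr":[0,0,-30],"grip":0.6},{"linear":[-0.08,0.2,0],"dr":[0,0,-40],"grip":0.6},{"linear":[-0.1,0.25,0],"dr":[0,0,-50],"grip":0.6}]' 60
python3 -m crank '[{"linear":[-0.01,0.04,0],"dr":[0,0,-10],"grip":0.6},{"linear":[-0.015,0.08,0],"dr":[0,0,-20],"grip":0.6},{"linear":[-0.0285,0.12,0],"dr":[0,0,-30],"grip":0.6},{"linear":[-0.0285,0.139,-0.04],"dr":[0,0,-35.3],"grip":0.6},{"linear":[-0.0285,0.139,-0.09],"dr":[0,0,-35.3],"grip":0.6}]'
python3 -c "
from h import *
st()"
```

```text
clock: 46.0
tcp_pos: [0.4268, 0.0794, 0.3695]
tool_rot: [0.45, 0.893, 0.0, 0.0]
ft_force: [-0.0, 0.7, 0.7]
opening: 0.599
finger_force: 0.0
clock: 46.62
tcp_pos: [0.3991, 0.2194, 0.2796]
tool_rot: [0.697, 0.717, 0.003, 0.0]
ft_force: [0.4, -0.3, 0.2]
opening: 0.602
finger_force: 0.0
46.62 [0.3991 0.2194 0.2796] [[1.0, 0.028, 0.004], [0.004, 0.004, -1.0]] [ 0.4 -0.3  0.2] 0.6020825070692546 0.0 [-0.58  0.31  0.02  2.14 -0.01  0.68 -0.52]
```

```bash
python3 -m crank '[{"linear":[-0.0035,0.0065,-0.02],"dr":[0,0,-2.5],"grip":0.6},{"linear":[-0.0035,0.0065,-0.05],"dr":[0,0,-2.5],"grip":0.6},{"linear":[-0.0035,0.0065,-0.075],"dr":[0,0,-2.5],"grip":0.6},{"linear":[-0.0035,0.0065,-0.089],"dr":[0,0,-2.5],"grip":0.6},{"linear":[-0.0035,0.0065,-0.089],"dr":[0,0,-2.5],"grip":0.6}]' 60
python3 -c "
from h import *
st()"
```

```text
clock: 47.25
tcp_pos: [0.3953, 0.2225, 0.1897]
tool_rot: [0.714, 0.7, -0.001, -0.0]
ft_force: [0.6, -0.4, 0.3]
opening: 0.598
finger_force: 0.0
47.25 [0.3953 0.2225 0.1897] [[1.0, -0.02, -0.002], [-0.002, -0.001, -1.0]] [ 0.6 -0.4  0.3] 0.5976106915073098 0.0 [-0.59  0.49  0.02  2.18 -0.02  0.48 -0.57]
```

```bash
python3 -m crank '[{"linear":[0,0.0025,0],"dr":[0,0,0],"grip":0.6},{"linear":[0,0.0025,0],"dr":[0,0,0],"grip":0.6},{"linear":[0,0.0025,0],"dr":[0,0,0],"grip":0.2},{"linear":[0,0.0025,0],"dr":[0,0,0],"grip":0.2},{"linear":[0,0.0025,0],"dr":[0,0,0],"grip":0.2}]' 60
python3 -m crank '[{"linear":[0,0,0],"dr":[0,0,0],"grip":0.2},{"linear":[0,0,0],"dr":[0,0,0],"grip":0.2},{"linear":[0,0,0],"dr":[0,0,0],"grip":0.2},{"linear":[0,0,0],"dr":[0,0,0],"grip":0.2},{"linear":[0,0,0],"dr":[0,0,0],"grip":0.2}]'
python3 -c "
from h import *
st()"
```

```text
clock: 47.88
tcp_pos: [0.3962, 0.2248, 0.1909]
tool_rot: [0.714, 0.7, 0.001, 0.0]
ft_force: [-2.2, 0.0, 6.1]
opening: 0.294
finger_force: 60.5
clock: 48.5
tcp_pos: [0.3962, 0.2248, 0.1909]
tool_rot: [0.714, 0.7, 0.001, 0.0]
ft_force: [-1.2, -0.4, 6.6]
opening: 0.296
finger_force: 60.5
48.5 [0.3962 0.2248 0.1909] [[1.0, -0.021, 0.001], [0.001, 0.001, -1.0]] [-1.2 -0.4  6.6] 0.2959686437913014 60.483675599098206 [-0.59  0.49  0.02  2.17 -0.02  0.48 -0.58]
```

```bash
python3 -m crank '[{"linear":[0,0,0.02],"dr":[0,0,0],"grip":0.2},{"linear":[0,0,0.05],"dr":[0,0,0],"grip":0.2},{"linear":[0,0,0.09],"dr":[0,0,0],"grip":0.2},{"linear":[0,0,0.13],"dr":[0,0,0],"grip":0.2},{"linear":[0,0,0.13],"dr":[0,0,0],"grip":0.2}]'
python3 -m crank '[{"linear":[0.04,0.005,0],"dr":[0,0,-1],"grip":0.2},{"linear":[0.08,0.01,0],"dr":[0,0,-2],"grip":0.2},{"linear":[0.12,0.015,0],"dr":[0,0,-3],"grip":0.2},{"linear":[0.16,0.02,0],"dr":[0,0,-4],"grip":0.2},{"linear":[0.182,0.0225,0],"dr":[0,0,-4],"grip":0.2}]'
python3 -m crank '[{"linear":[0,0,0],"dr":[0,0,0],"grip":0.2},{"linear":[0,0,-0.01],"dr":[0,0,0],"grip":0.2},{"linear":[0,0,-0.02],"dr":[0,0,0],"grip":0.2},{"linear":[0,0,-0.03],"dr":[0,0,0],"grip":0.2},{"linear":[0,0,-0.03],"dr":[0,0,0],"grip":0.2}]'
python3 -c "
from h import *
st()"
```

```text
clock: 49.12
tcp_pos: [0.3969, 0.2251, 0.3227]
tool_rot: [0.715, 0.7, 0.003, 0.001]
ft_force: [0.3, 0.5, -4.3]
opening: 0.294
finger_force: 60.1
clock: 49.75
tcp_pos: [0.5791, 0.2466, 0.3174]
tool_rot: [0.739, 0.674, -0.001, -0.0]
ft_force: [0.1, -0.6, -3.9]
opening: 0.291
finger_force: 60.3
clock: 50.38
tcp_pos: [0.5771, 0.247, 0.2889]
tool_rot: [0.738, 0.674, -0.001, -0.0]
ft_force: [0.1, 0.8, -2.9]
opening: 0.295
finger_force: 60.4
50.38 [0.5771 0.247  0.2889] [[0.996, -0.09, -0.002], [-0.002, -0.001, -1.0]] [ 0.1  0.8 -2.9] 0.2949374282556748 60.35460948944092 [-0.5   0.56  0.07  1.71 -0.05  0.88 -0.5 ]
```

```bash
python3 -m crank '[{"linear":[0,0,-0.005],"dr":[0,0,0],"grip":0.2},{"linear":[0,0,-0.01],"dr":[0,0,0],"grip":0.2},{"linear":[0,0,-0.013],"dr":[0,0,0],"grip":0.2},{"linear":[0,0,-0.015],"dr":[0,0,0],"grip":0.2},{"linear":[0,0,-0.015],"dr":[0,0,0],"grip":0.2}]'
python3 -m crank '[{"linear":[0,0,-0.001],"dr":[0,0,0],"grip":0.2},{"linear":[0,0,-0.002],"dr":[0,0,0],"grip":0.2},{"linear":[0,0,-0.002],"dr":[0,0,0],"grip":0.2},{"linear":[0,0,-0.002],"dr":[0,0,0],"grip":0.2},{"linear":[0,0,-0.002],"dr":[0,0,0],"grip":0.2}]'
```

```text
clock: 51.0
tcp_pos: [0.5779, 0.2471, 0.2751]
tool_rot: [0.738, 0.674, -0.0, -0.0]
ft_force: [-0.1, -0.2, -3.5]
opening: 0.294
finger_force: 60.4
clock: 51.62
tcp_pos: [0.578, 0.2472, 0.2733]
tool_rot: [0.738, 0.674, 0.0, -0.0]
ft_force: [-0.2, 1.0, -3.4]
opening: 0.294
finger_force: 60.4
```

```bash
python3 -m crank '[{"linear":[0,0,-0.001],"dr":[0,0,0],"grip":0.2},{"linear":[0,0,-0.0015],"dr":[0,0,0],"grip":0.2},{"linear":[0,0,-0.0015],"dr":[0,0,0],"grip":0.2},{"linear":[0,0,-0.0015],"dr":[0,0,0],"grip":0.4},{"linear":[0,0,-0.0015],"dr":[0,0,0],"grip":0.6}]'
python3 -m crank '[{"linear":[0,0,0],"dr":[0,0,0],"grip":0.6},{"linear":[0,0,0.03],"dr":[0,0,0],"grip":0.6},{"linear":[0,0,0.08],"dr":[0,0,0],"grip":0.6},{"linear":[0,0,0.12],"dr":[0,0,0],"grip":0.6},{"linear":[-0.02,-0.06,0.12],"dr":[0,0,0],"grip":0.6}]'
python3 -m crank '[{"linear":[-0.02,-0.06,0],"dr":[0,0,0],"grip":0.6},{"linear":[-0.04,-0.12,0],"dr":[0,0,0],"grip":0.6},{"linear":[-0.06,-0.18,0],"dr":[0,0,0],"grip":0.6},{"linear":[-0.08,-0.24,0],"dr":[0,0,0],"grip":0.6},{"linear":[-0.08,-0.28,0],"dr":[0,0,0],"grip":0.6}]'
python3 - <<'E'
from h import *
st();shot('top','t13.png');shot('scene','s13.png')
i=cv2.imread('pics/t13.png')[150:290,190:450]; j=cv2.imread('pics/s13.png')[110:260,190:450]
cv2.imwrite('pics/b13.png',np.vstack([cv2.resize(i,None,fx=2,fy=2,interpolation=2),cv2.resize(j,None,fx=2,fy=2,interpolation=2)]))
print(knob('t13.png',(185,160,300,232),.09,140,False),knob('t13.png',(222,180,262,205),.12))
for f in('scene0.png','s13.png'):
    a=cv2.imread('pics/'+f)[180:225,235:275].max(2); ys,xs=np.nonzero(a<60); print(len(ys),ys.mean(),xs.mean())
E
```

```text
clock: 52.25
tcp_pos: [0.5783, 0.2473, 0.2722]
tool_rot: [0.738, 0.674, 0.001, 0.0]
ft_force: [0.6, -0.2, -0.4]
opening: 0.592
finger_force: 0.0
clock: 52.88
tcp_pos: [0.5596, 0.1928, 0.3961]
tool_rot: [0.736, 0.677, 0.006, 0.001]
ft_force: [0.4, -2.0, -0.6]
opening: 0.6
finger_force: 0.0
clock: 53.5
tcp_pos: [0.4765, -0.0949, 0.3922]
tool_rot: [0.739, 0.673, 0.0, 0.0]
ft_force: [0.9, 0.2, 0.2]
opening: 0.6
finger_force: 0.0
53.5 [ 0.4765 -0.0949  0.3922] [[0.996, -0.093, 0.001], [0.001, 0.0, -1.0]] [0.9 0.2 0.2] 0.6002047481153184 0.0 [-0.08  0.19  0.25  1.98 -0.06  0.97  0.1 ]
(np.int32(4002), array([0.57845155, 0.24643204]), ((578.9375610351562, 246.97991943359375), (284.87432861328125, 133.37103271484375), 84.67032623291016)) (np.int32(130), array([0.57722069, 0.24473939]), ((577.1473388671875, 245.45877075195312), (20.592884063720703, 52.89460372924805), 1.0922662019729614))
160 23.61875 26.75
155 23.703225806451613 26.961290322580645
```

View pics/b13.png

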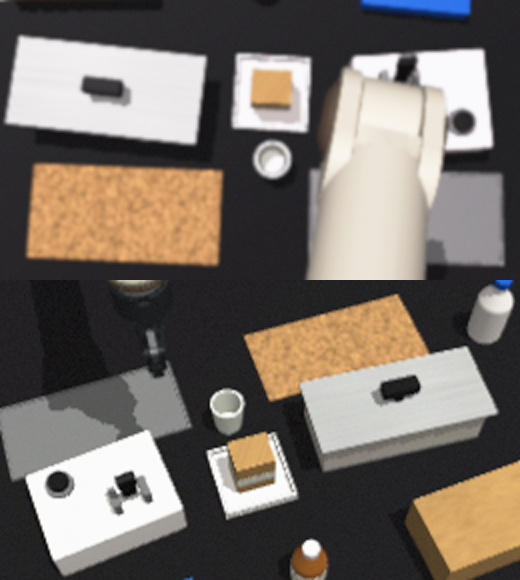

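The lid sits square and centred on the warmer (measured centre (0.5785, 0.2465) m, yaw −5.3°). The lever is up, the carton stands in the tray, the sample tray is empty and the arm is clear.

```bash
python3 -c "
from bench import manip
print(manip.sign_off())"
```

```text
the job is handed in; nothing more can be done
None
```

The job is done and handed in, with no verdict returned: carton in the tray, breaker tripped and reset (the lever fell back on the first lift and stayed up on the second), both jars upright in the warmer, and the lid back on square and centred.

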